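# Find the heavy side of a positioner drum

### The job

Hang the ear defenders that stand in front of the welding positioner over the hanging rail, near the middle of its bar, and let go of them. Then turn the positioner's closed yellow drum by its centre knob, feel where the weight hidden inside it pulls, and bring the heavy side to the lowest point of the slope. Finish while still gripping the knob and holding the drum still there; leave everything else where it stands.

Things in the scene. Friction and masses are not known exactly. Their poses are not given: they have to be found in the camera images.
- muffs_pad (a point): Centre of the grey pad on top of the ear defenders' arch, 160 mm above the foot of their cups. The pad is a block 24 mm along its x, 60 mm along its y (from cup to cup) and 22 mm tall (z up); its flat underside is 11 mm below this point. Pinch it from above across its 24 mm.
- muffs: Rigid ear defenders, about 280 g, standing on their two orange cups in front of the positioner. Cups 85 mm tall, 60 mm along x, 176 mm over their outsides (along y), joined by a thin black arch 18 mm wide; 80 mm is free between the cups. Origin: at bench level midway between the cups.
- rail_mid (a point): Middle of the hanging rail's round level steel bar, on its centre line, 190 mm above the bench; the bar is 14 mm thick; x runs along it, z up. The ear defenders hang with the pad's underside lying on the bar and one cup on either side of it.
- rail: Fixed hanging rail, left or right of the positioner: the bar stands on two red posts 240 mm apart on a dark plate 280 x 90 x 12 mm. Origin under its middle, x along the bar.
- knob_grip (a point): Centre of the round black knob on the drum: 44 mm across, standing 46 mm proud of the drum's face. This point is on the axle, 26 mm above the face, 20 mm below the knob's top. z points outward along the axle, x up the slope, y level across. It does not turn with the drum. The lowest place on the drum lies towards -x. The knob can be gripped firmly, at any angle around it.
- drum_face (a point): Centre of the outer face of the yellow drum (140 mm across, 50 mm thick; same axes as the knob's point, not turning with it). The drum turns endlessly either way about its axle. Its bearing drags with about 0.2 N m, so it stays where it is left. A weight hidden in it, 42 mm from the axle, pulls it round besides, its heavy side always towards the lowest place (-x).
- drum_back (a point): Point on the axle at the drum's back, 50 mm behind its face. Feel of the weight: it pulls with 0.10 to 0.16 N m when level with the axle, less (as the sine) towards the top and the bottom; lifting it takes more effort than letting it sink. Nothing outside shows where it is (the rules call it drum_c2, the knob drum_c1); at the start it is at least 57 degrees from the lowest place.
- positioner: Fixed blue welding positioner, base 170 x 160 mm; its sloped head, with the drum, leans towards the robot: the axle is 40 degrees from vertical. Origin under the base, 20 mm in front of the base's middle; x points away from the robot, roughly.
- drawers: fixed blue block of six small drawers, 150 x 160 x 150 mm high; origin under its centre. It and the rail change sides
- spray: red spray can, 64 mm across, 170 mm tall, upright; origin at the centre of its foot
- mug: white mug, 80 mm across, 95 mm tall; origin at the centre of its foot
- rod_box: bundle of copper-coloured welding rods with white end caps, lying left to right behind the positioner, 260 x 30 x 30 mm; origin under its centre
- magnet: flat red magnet square, 75 x 75 x 18 mm; origin under its centre

How it is judged (in metres and radians):
On the way:
1. the ear defenders hang over the bar of the rail, let go and at rest (contact force between muffs and rail above 0.5 N and contact force between muffs and anything else below 6 N and contact force between the fingers and muffs below 0.1 N and distance between muffs_pad and rail_mid below 0.1 m and z of muffs_pad in the frame of rail_mid above 0.01 m and y of muffs_pad in the frame of rail_mid between -0.03 and 0.03 m and angle between muffs_pad's own z axis and vertical below 0.35 rad and linear speed of muffs below 0.05 m/s), for 0.3 s.
At the end, for the whole second after the job is handed in: The ear defenders hang at rest, let go, pad on the bar (within 30 mm across it, 100 mm of its middle, 20 degrees of upright); the drum is still, its heavy side within 20 degrees of the lowest point of the slope, and the fingers grip its knob (over 3 N) (all of step 1 and x of drum_c2 in the frame of knob_grip below 0 m and y of drum_c2 in the frame of knob_grip between -0.0144 and 0.0144 m and angular speed of drum below 0.08 rad/s and contact force between the fingers and drum_c1 above 3 N); the arm keeps its last pose, push and grip.
It fails at once if a bystander (can, mug, rod bundle, magnet) is pushed more than 30 mm away (distance of any of spray, mug, rod_box, magnet from where it was at the start of the episode above 0.03 m).
It also fails if it takes over 72 s, if anything falls off the work surface, if the arm or the gripper's body presses on something with over 40 N, if the wrist force passes 120 N, or if a joint passes its speed limit or range.

### The arm

A 6-joint arm with a two-finger parallel gripper is mounted at the origin on the work surface. World frame = base frame: x ahead of the robot, y to its left, z up, the work surface at z = 0. Lengths are in mm, angles in rad, forces in N, time in s.
With the tool pointing down it reaches from about 275 to 1000 mm from the base axis. Payload 8.4 kg.
Tool frame: the origin (TCP) lies on the mounting face of the last link; the fingertips stand 173 mm ahead of it and the grasp point (between the pads) lies 155 mm ahead of it; z points along the fingers, y is the direction in which the jaws open and shut (so a half turn about z gives the same grasp; the last joint's range is limited). The gripper opens to 85 mm and grips with 20 to 120 N. Pads are 22 mm wide; open, the fingers measure 114 mm over their backs; the gripper's body (76 mm by 85 mm) begins 54 mm behind the grasp point. The pads swing forward as they close: fully open they stand 13 mm farther back than shut.
Start: joints at [1.138, 0.353, 1.633, -0, 1.155, -0.002], TCP at [260.998, 567.899, 404.681] pointing down, gripper open.
Joint ranges: [-2.63, 2.63], [-0.92, 2.1], [0.06, 2.66], [-1.3, 4.44], [0, 2.69], [-3.02, 3.02]. Speed limits (rad/s): [2.22, 2.22, 2.79, 3.14, 3.14, 3.14].

### API

Orientations are given as [roll, pitch, yaw] about the fixed x, y, z axes, in that order (R = Rz(yaw) Ry(pitch) Rx(roll)).
In Python, from rig import r, grab_frame, spotter gives the robot as it stands.
- The arm moves only by the tool apply_moves, never from a script. Its argument "motion" is text: rows parted by semicolons, each of 5 numbers parted by spaces: the opening, from -1 (shut) to 1 (fully open), then the shift along the tool's x, y, z as a fraction of full scale, then the turn about the tool's z as a fraction of full scale. In form: hand x y z twist; .... A call has 1 to 20 rows; each row is the pose to reach, as a shift and turn from the pose commanded when the call began, along the tool's axes at that moment, turning the shorter way round; what a row does not reach only later rows make up. Full scale, the value 1, is 1 m for a shift and pi rad for a turn. A row lasts 1/12 s, in which the tool goes at most 41.7 mm and 7.16 degrees, less where a joint would pass 70% of its speed; a pose out of reach is approached as far as the arm can. A call with a number of a shift or a turn outside -1 to 1 is refused whole. A call with a gripper value outside its range is refused whole. The fingers move at their own pace and stop on an object; "squeeze" is the grip in N (left out, the last holds). Time passes only in rows, so rows that repeat a pose let the fingers close. It gives the time, the measured TCP pose, the force and the opening at its end, in the units of the state.
- r.sense(): the state, without advancing time (a new reading comes with each control period).
- grab_frame(name): name is "scene" or "top" or "wrist"; returns a dict with "img" (420x560x3 uint8, red, green, blue), "fx", "fy", "cx", "cy" (pixels), "dist_coeffs" ([k1, k2, p1, p2, k3] as OpenCV has them; the pictures are not rectified), "R" (3x3) and "t" (3): a world point X has camera coordinates R X + t. Camera axes: x right, y down, z forward; pixel columns grow to the right and rows downward; lengths in mm; the calibration is good to about 2 mm. A picture is of the moment at which its call begins. There is no depth.
- r.sign_off(): hands the job in, once; it reports no verdict.
Trained networks look in the newest picture that a camera, given by its name, has taken for a name from the list of things; names that differ only in an ending like _2 or _b are one class to them, and where a whole thing is asked for, a point or a joint stands for the part that bears it (a point fixed in the world has none). Each returns a list of dicts, best first, with "conf" (0 to 1); they miss things now and then, are a little off and sometimes report something else, mostly with a low value. They report only what shows in the picture. A call takes as long as a camera call.
- spotter.boxes_of(query, camera): "point" ([x, y, z] in mm, in world coordinates, good to about 4 mm: the middle of the surface that is visible of it).
- spotter.place_of(query, camera): "point" ([x, y, z] in mm, in world coordinates, good to about 4 mm: a listed point, or the origin of a listed thing).
The state is a dict: "clock": time; "qpos": joint angles; "qvel": joint speeds; "joint_efforts": joint torques, N m; "eef_pos": TCP position; "tcp_rot": TCP orientation; "contact_force": force on the tool from outside, world axes, zero at the start; "wrist_torque": the same for the moment, N m; "opening": opening from 0.0 (shut) to 1.0 (fully open).
Only numpy, scipy, OpenCV 4.12 (cv2) and the standard library are available. Lean on these libraries where they do the work, as an engineer would, in place of code of your own. Each camera call takes 0.05 s, during which the arm holds its last target.

## Working session

There is one attempt and no reset: what is moved stays moved. The work goes in short steps, Python scripts to look and compute and a tool call to move; the robot and the scene stay as the last step left them, time stands still between calls to the robot, and variables do not carry over. Pictures are saved under pics/ and viewed, and the job is handed in when it is done.

Besides the shell and the picture viewer there is one more tool, called after "Request:" as name(argument=value, ...) on one line, values as JSON. apply_moves: Moves the arm, as the interface text tells. Its arguments: {"type":"object","properties":{"motion":{"type":"string"},"squeeze":{"type":"number"}},"required":["motion"]}

```bash
ls; mkdir -p pics; python3 - <<'E'
from rig import r, grab_frame, spotter
import cv2
print(r.sense())
for n in ["scene","top","wrist"]:
    f=grab_frame(n); cv2.imwrite(f"pics/{n}0.png",f["img"][:,:,::-1])
    print(n,f["R"],f["t"],f["fx"],f["dist_coeffs"])
for q in ["muffs_pad","muffs","rail_mid","rail","knob_grip","drum_face","drum_back","positioner","drawers","spray","mug","rod_box","magnet"]:
    for c in ["scene","top"]:
        print(q,c,[(d["point"],d["conf"]) for d in spotter.place_of(q,c)[:2]])
print(r.sense()["clock"])
E
```

```text
pics
{'clock': 0.0, 'qpos': array([ 1.13758980e+00,  3.53629311e-01,  1.63416028e+00,  2.22530224e-05,
        1.15518976e+00, -2.41455992e-03]), 'qvel': array([-0.00035665,  0.00269487,  0.00105706,  0.00053022,  0.0002945 ,
       -0.00088094]), 'joint_efforts': array([ 2.52033613e-03, -6.05252194e+01, -3.42070198e+01,  1.76891635e-04,
        9.26293375e-03,  3.71538704e-05]), 'eef_pos': array([260.8957005 , 567.67087576, 403.96208873]), 'tcp_rot': array([-3.14020601e+00, -2.36943793e-05,  2.71079167e+00]), 'contact_force': array([ 1.24971165, -0.11998237, -0.26486695]), 'wrist_torque': array([-0.01361172, -0.01406476,  0.00851196]), 'opening': 0.9990474498536538}
scene [[ 0.02330246  0.99972171  0.00367289]
 [ 0.80438321 -0.01656746 -0.59387976]
 [-0.59365365  0.01679327 -0.80454542]] [ 2.63778316e-01 -4.23774834e+02  1.52279586e+03] 458.49291479051357 [-0.07490158  0.          0.          0.          0.        ]
top [[ 0.01868246 -0.99971283  0.0150074 ]
 [-0.99721497 -0.01971554 -0.07192776]
 [ 0.07220298 -0.01362181 -0.99729693]] [ -23.322572    606.15329651 1385.29595623] 488
[... 925 characters left out ...]
 118.1], 0.89)]
drum_back top [([499.0, -314.3, -0.5], 0.51)]
positioner scene [([617.6, -49.3, -0.7], 0.59)]
positioner top [([617.8, -53.9, -6.1], 0.69)]
drawers scene [([482.1, 313.9, 1.9], 0.91)]
drawers top [([482.3, 315.7, 1.1], 0.6)]
spray scene [([728.9, 296.1, -5.8], 0.64)]
spray top [([725.5, 299.2, 1.4], 0.96)]
mug scene [([694.6, -272.0, 0.1], 0.7), ([495.9, -315.5, -3.7], 0.49)]
mug top [([699.8, -269.1, -5.7], 0.95)]
rod_box scene [([783.0, -57.0, -2.8], 0.63), ([635.9, -48.2, 118.8], 0.42)]
rod_box top [([783.7, -59.3, 3.0], 0.88), ([724.7, 297.7, 1.1], 0.41)]
magnet scene [([649.9, 196.6, 2.6], 0.92), ([481.5, 317.3, -2.0], 0.22)]
magnet top [([644.3, 198.5, 0.1], 0.71)]
1.45
```

View pics/scene0.png

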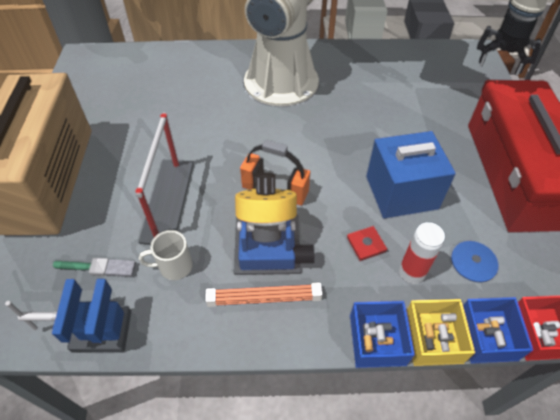

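View pics/top0.png

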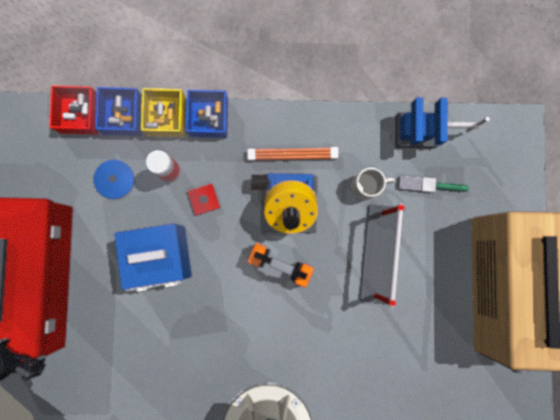

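View pics/wrist0.png

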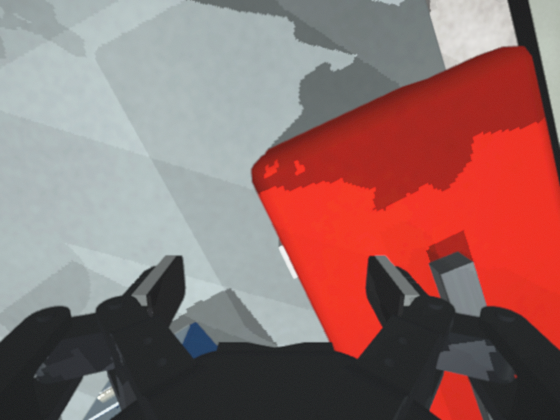

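```bash
cat > h.py <<'E'
from rig import r, grab_frame, spotter
import cv2, numpy as np
from scipy.spatial.transform import Rotation as Ro
def ray(f,u,v):
    K=np.array([[f["fx"],0,f["cx"]],[0,f["fy"],f["cy"]],[0,0,1.]])
    p=cv2.undistortPoints(np.array([[[u,v]]],float),K,np.array(f["dist_coeffs"],float))[0,0]
    R=np.array(f["R"]);t=np.array(f["t"]); C=-R.T@t; d=R.T@np.array([p[0],p[1],1]); return C,d
def atz(f,u,v,z):
    C,d=ray(f,u,v); return C+d*(z-C[2])/d[2]
def proj(f,X):
    K=np.array([[f["fx"],0,f["cx"]],[0,f["fy"],f["cy"]],[0,0,1.]])
    R=np.array(f["R"]);t=np.array(f["t"],float)
    return cv2.projectPoints(np.array(X,float).reshape(-1,3),cv2.Rodrigues(R)[0],t,K,np.array(f["dist_coeffs"],float))[0].reshape(-1,2)
def go(grasp,yaw,pos=None,rot=None):
    "tool shift & twist from pose(pos,rot) to bring grasp point to grasp with tool down & given yaw (mod pi)"
    s=r.sense(); pos=s["eef_pos"] if pos is None else np.array(pos); rot=s["tcp_rot"] if rot is None else rot
    R=Ro.from_euler("xyz",rot).as_matrix()
    d=R.T@(np.array(grasp)+[0,0,155]-pos)/1000
    # tool down: twist about tool z = -(world yaw change)
    dy=(yaw-rot[2]+np.pi/2)%np.pi-np.pi/2
    return np.round(d,4),round(-dy/np.pi,4),"alt",round((-dy+np.sign(dy)*np.pi)/np.pi,4)
E
python3 - <<'E'
from h import *
print([a for a in dir(r) if a[0]!='_'])
f=grab_frame("top"); im=f["img"]
hsv=cv2.cvtColor(im,cv2.COLOR_RGB2HSV)
m=cv2.inRange(hsv,(5,170,130),(17,255,255)); m[:, :230]=0; m[:225]=0;m[300:]=0;m[:,330:]=0
n,l,s,c=cv2.connectedComponentsWithStats(m)
for i in range(1,n):
    if s[i][4]>30: print("orange",s[i],c[i],atz(f,*c[i],85), atz(f,*c[i],60))
big=cv2.resize(im[90:320,230:420],None,fx=4,fy=4,interpolation=cv2.INTER_CUBIC)[:,:,::-1]
cv2.imwrite("pics/topcrop.png",cv2.resize(big[:, :],(760,920))[0:590]); cv2.imwrite("pics/topcrop2.png",big[400:])
E
```

```text
['MotionError', 'sense', 'sign_off']
orange [249 244  17  21 172] [256.48255814 253.44767442] [489.47487626  37.90692804  85.        ] [489.18760509  38.47391621  60.        ]
orange [295 264  18  23 194] [304.29896907 275.09793814] [433.1224108  -93.72175322  85.        ] [431.78418033 -95.60960681  60.        ]
```

View pics/topcrop.png

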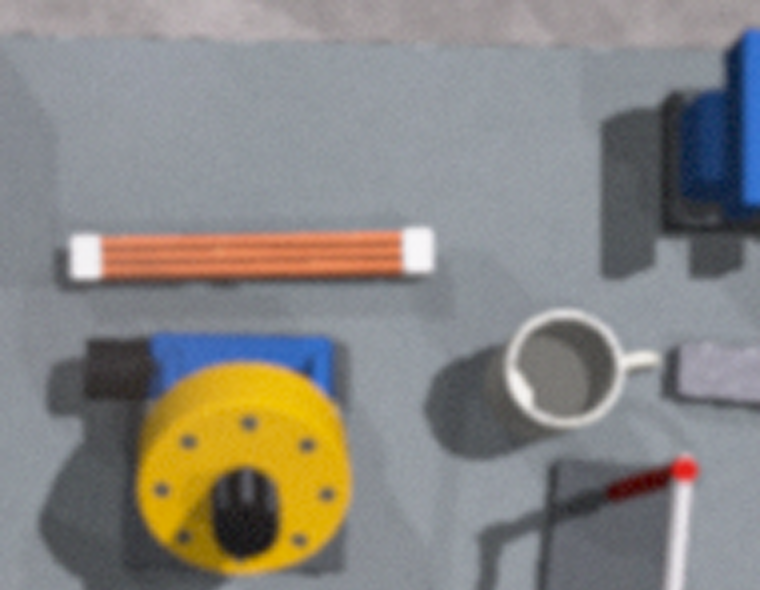

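View pics/topcrop2.png

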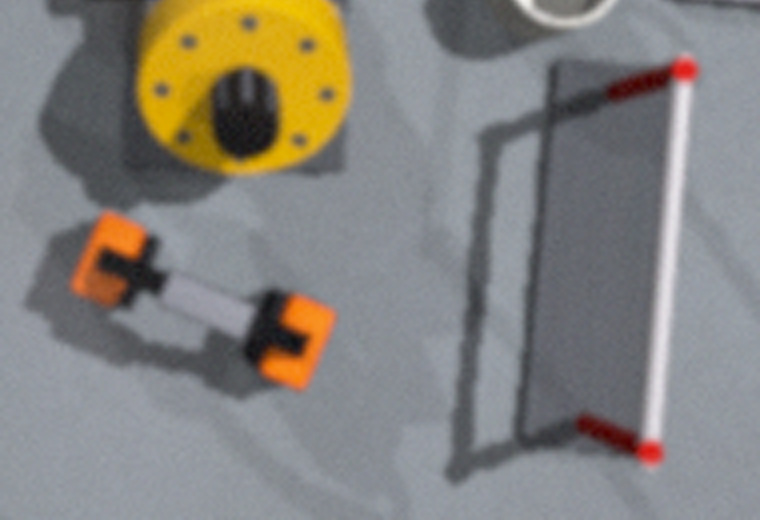

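```bash
python3 - <<'E'
from h import *
f=grab_frame("top")
a=atz(f,230+685/4,190+70/4,190);b=atz(f,230+651/4,190+453/4,190)
print(a,b,(a+b)/2,np.linalg.norm(a-b),np.degrees(np.arctan2(*(a-b)[[1,0]])))
print("pad",[atz(f,230+u/4,190+v/4,171) for u,v in [(163,285),(245,325),(180,273),(170,295),(255,308),(243,335),(210,304)]])
# positioner base rear edge (plate), z~0..12; blue edge
print("base",[atz(f,230+u/4,190+v/4,10) for u,v in [(130,165),(343,172)]])
# bolts: opposing pairs on face
s=r.sense();print(s["eef_pos"],s["tcp_rot"],s["contact_force"],s["wrist_torque"],s["clock"])
yaw=np.radians(-23.2)+np.pi/2
# tool y dir=(sin yaw,-cos yaw): angle = yaw-90deg
print(go([461.5,-27,250],yaw)); 
E
```

```text
[ 614.10743482 -329.60121442  190.        ] [ 373.38627242 -307.84671986  190.        ] [ 493.74685362 -318.72396714  190.        ] 241.7021639606571 -5.163916466116786
pad [array([471.27280065,  -0.92470652, 171.        ]), array([446.85228392, -53.75665418, 171.        ]), array([479.1010503, -11.6464592, 171.       ]), array([465.00263502,  -5.51941266, 171.        ]), array([457.74852197, -59.97645816, 171.        ]), array([440.49700792, -52.5803853 , 171.        ]), array([459.75612643, -31.17847159, 171.        ])]
base [array([552.98726482,  23.57239105,  10.        ]), array([ 550.89709395, -130.94053974,   10.        ])]
[261.01239077 567.90143908 404.67767384] [3.14155530e+00 7.22503826e-06 2.71075478e+00] [ 1.18349874  0.18677791 -0.02488934] [ 0.06856683 -0.04827433 -0.00671645] 1.55
(array([-4.306e-01, -4.568e-01, -3.000e-04]), np.float64(0.4917), 'alt', np.float64(-0.5083))
```

Request:
apply_moves(motion="1 -0.43 -0.457 0 0.492;1 -0.43 -0.457 0 0.492;1 -0.43 -0.457 0 0.492;1 -0.43 -0.457 0 0.492;1 -0.43 -0.457 0 0.492;1 -0.43 -0.457 0 0.492;1 -0.43 -0.457 0 0.492;1 -0.43 -0.457 0 0.492;1 -0.43 -0.457 0 0.492;1 -0.43 -0.457 0 0.492;1 -0.43 -0.457 0 0.492;1 -0.43 -0.457 0 0.492;1 -0.43 -0.457 0 0.492;1 -0.43 -0.457 0 0.492;1 -0.43 -0.457 0 0.492;1 -0.43 -0.457 0 0.492;1 -0.43 -0.457 0 0.492;1 -0.43 -0.457 0 0.492", squeeze=60)

```text
clock: 3.05
eef_pos: [460.6, -27.0, 404.5]
tcp_rot: [-3.141, -0.0, 1.164]
contact_force: [-0.5, -0.5, 0.4]
opening: 1.0
```

```bash
python3 - <<'E'
from h import *
f=grab_frame("wrist"); cv2.imwrite("pics/w1.png",f["img"][:,:,::-1])
for q in ["muffs_pad","muffs"]:
  for c in ["wrist","top"]:
    if c=="top": grab_frame(c)
    print(q,c,[(d["point"],d["conf"]) for d in spotter.place_of(q,c)[:2]])
s=r.sense();print(s["qpos"],s["eef_pos"],s["tcp_rot"],s["clock"])
print(go([461,-28,161],np.radians(66.8)))
print(proj(f,[[461,-28,171]]))
E
```

```text
muffs_pad wrist [([464.2, -26.6, 161.1], 0.67)]
muffs_pad top []
muffs wrist []
muffs top [([601.3, -44.5, 156.7], 0.74)]
[-5.96076924e-02  9.46879115e-02  1.96919513e+00  3.70594878e-05
  1.07764776e+00  3.44303337e-01] [460.7186614  -25.9867427  404.74842519] [ 3.14154545e+00 -5.16071639e-05  1.16686776e+00] 3.4
(array([-0.0017,  0.001 ,  0.0887]), np.float64(0.0003), 'alt', np.float64(-0.9997))
[[276.22773726 225.6858845 ]]
```

View pics/w1.png

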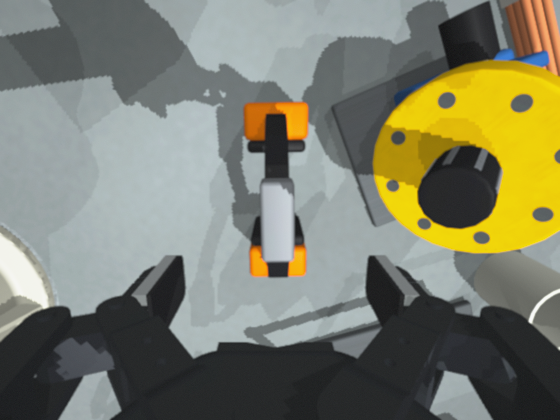

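Request:
apply_moves(motion="1 0 0 0.03 0;1 0 0 0.06 0;1 0 0 0.087 0;1 0 0 0.087 0;1 0 0 0.087 0;-1 0 0 0.087 0;-1 0 0 0.087 0;-1 0 0 0.087 0;-1 0 0 0.087 0;-1 0 0 0.087 0;-1 0 0 0.087 0;-1 0 0 0.087 0;-1 0 0 0.087 0", squeeze=60)

```text
clock: 4.48
eef_pos: [461.5, -27.0, 318.6]
tcp_rot: [3.14, -0.001, 1.165]
contact_force: [0.9, -0.2, 6.4]
opening: 0.269
```

```bash
python3 - <<'E'
from h import *
s=r.sense();print(s["eef_pos"],s["tcp_rot"],s["contact_force"],s["opening"],s["clock"])
f=grab_frame("wrist"); cv2.imwrite("pics/w2.png",f["img"][:,:,::-1])
# from current cmd: lift 225 up, go over rail
print(go([498,-318,385],np.radians(84.8),[460.7,-26.4,317.7],[np.pi,0,1.1663]))
E
```

```text
[461.4516639  -27.0134672  318.60426778] [ 3.13963011e+00 -6.48308691e-04  1.16490255e+00] [ 0.88475397 -0.19084991  6.3581278 ] 0.26921887611388634 4.4833
(array([-0.2534,  0.1491, -0.2223]), np.float64(-0.0999), 'alt', np.float64(0.9001))
```

View pics/w2.png

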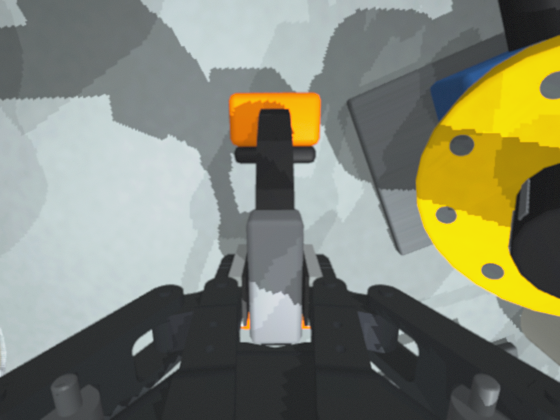

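Request:
apply_moves(motion="-1 0 0 -0.015 0;-1 0 0 -0.045 0;-1 0 0 -0.08 0;-1 0 0 -0.115 0;-1 0 0 -0.15 0;-1 -0.01 0.006 -0.18 0;-1 -0.03 0.018 -0.2 0;-1 -0.055 0.032 -0.215 -0.02;-1 -0.08 0.048 -0.222 -0.04;-1 -0.11 0.065 -0.222 -0.06;-1 -0.14 0.082 -0.222 -0.08;-1 -0.17 0.1 -0.222 -0.1;-1 -0.2 0.118 -0.222 -0.1;-1 -0.225 0.132 -0.222 -0.1;-1 -0.243 0.143 -0.222 -0.1;-1 -0.253 0.149 -0.222 -0.1;-1 -0.253 0.149 -0.222 -0.1;-1 -0.253 0.149 -0.222 -0.1")

```text
clock: 6.03
eef_pos: [497.8, -318.0, 539.1]
tcp_rot: [-3.14, -0.001, 1.478]
contact_force: [-0.9, -0.4, -3.5]
opening: 0.267
```

```bash
python3 - <<'E'
from h import *
s=r.sense();print(s["eef_pos"],s["tcp_rot"],s["contact_force"],s["opening"],s["clock"],s["qpos"])
f=grab_frame("top"); cv2.imwrite("pics/t3.png",f["img"][:,:,::-1])
f=grab_frame("scene"); cv2.imwrite("pics/s3.png",cv2.resize(f["img"][60:300,60:380,::-1],None,fx=2.5,fy=2.5))
f=grab_frame("wrist"); cv2.imwrite("pics/w3.png",f["img"][:,:,::-1])
for q in ["muffs_pad","rail_mid"]:
  for c in ["wrist","scene"]:
    print(q,c,[(d["point"],d["conf"]) for d in spotter.place_of(q,c)[:2]])
E
```

```text
[ 497.75111465 -318.01921031  539.09920664] [-3.14036855e+00 -1.17784655e-03  1.47843019e+00] [-0.90028681 -0.41242434 -3.450344  ] 0.26743161422223694 6.0333 [-5.71218484e-01  2.01910965e-01  1.54072257e+00  4.88406110e-04
  1.40058826e+00 -4.78936194e-01]
muffs_pad wrist [([497.4, -315.0, 379.9], 0.85)]
muffs_pad scene [([499.9, -321.1, 378.9], 0.78), ([781.5, -55.9, -1.5], 0.7)]
rail_mid wrist []
rail_mid scene [([497.1, -320.7, 187.1], 0.57), ([782.4, -55.9, -7.2], 0.43)]
```

View pics/w3.png

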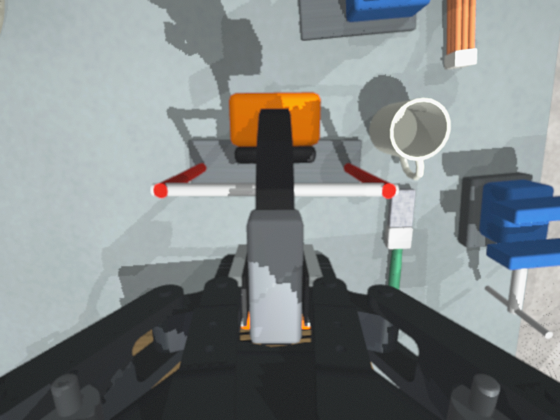

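View pics/s3.png

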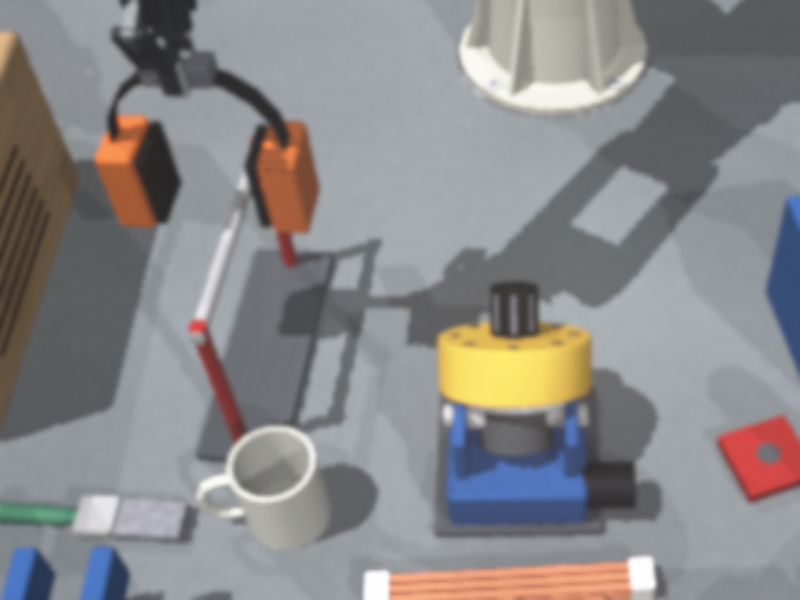

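```bash
python3 - <<'E'
from h import *
f=grab_frame("wrist")
a=atz(f,160,190,192);b=atz(f,389,189.5,192);print(a,b,(a+b)/2,np.linalg.norm(a-b),np.degrees(np.arctan2(*(b-a)[[1,0]])))
print([atz(f,u,v,392) for u,v in [(276,210),(276,342)]])
E
```

```text
[ 375.88067422 -305.38069911  192.        ] [ 619.50732328 -326.81094626  192.        ] [ 497.69399875 -316.09582268  192.        ] 244.567372365317 -5.026997044304695
[array([ 501.64169542, -283.22249526,  392.        ]), array([ 496.07647684, -345.53252766,  392.        ])]
```

Request:
apply_moves(motion="-1 0 -0.001 0.02 0;-1 0 -0.002 0.055 0;-1 0 -0.003 0.09 0;-1 0 -0.003 0.125 0;-1 0 -0.003 0.15 0;-1 0 -0.003 0.163 0;-1 0 -0.003 0.168 0;-1 0 -0.003 0.17 0;-1 0 -0.003 0.17 0")

```text
clock: 7.18
eef_pos: [494.7, -317.5, 370.6]
tcp_rot: [-3.14, -0.001, 1.48]
contact_force: [-0.4, -0.3, -2.7]
opening: 0.267
```

Request:
apply_moves(motion="-1 0 0 0.002 0;-1 0 0 0.003 0;-1 0 0 0.004 0;-1 0 0 0.004 0")

```text
clock: 7.52
eef_pos: [494.9, -317.7, 370.0]
tcp_rot: [3.14, 0.001, 1.48]
contact_force: [-12.7, 8.4, 30.2]
opening: 0.269
```

Request:
apply_moves(motion="-1 0 0 -0.003 0;-1 0 0 -0.003 0;-1 0 0 -0.003 0")

```text
clock: 7.77
eef_pos: [495.6, -318.1, 370.3]
tcp_rot: [3.139, 0.001, 1.479]
contact_force: [-2.5, 1.6, 10.4]
opening: 0.265
```

```bash
python3 - <<'E'
from h import *
f=grab_frame("scene"); cv2.imwrite("pics/s4.png",cv2.resize(f["img"][60:300,60:380,::-1],None,fx=2.5,fy=2.5))
s=r.sense();print(s["eef_pos"],s["contact_force"],s["wrist_torque"])
f=grab_frame("wrist"); cv2.imwrite("pics/w4.png",f["img"][:,:,::-1])
E
```

```text
[ 495.5812821  -318.16330091  370.31553097] [-2.33583177  1.71284822 10.39521905] [0.34625815 0.35233019 0.01540278]
```

View pics/s4.png

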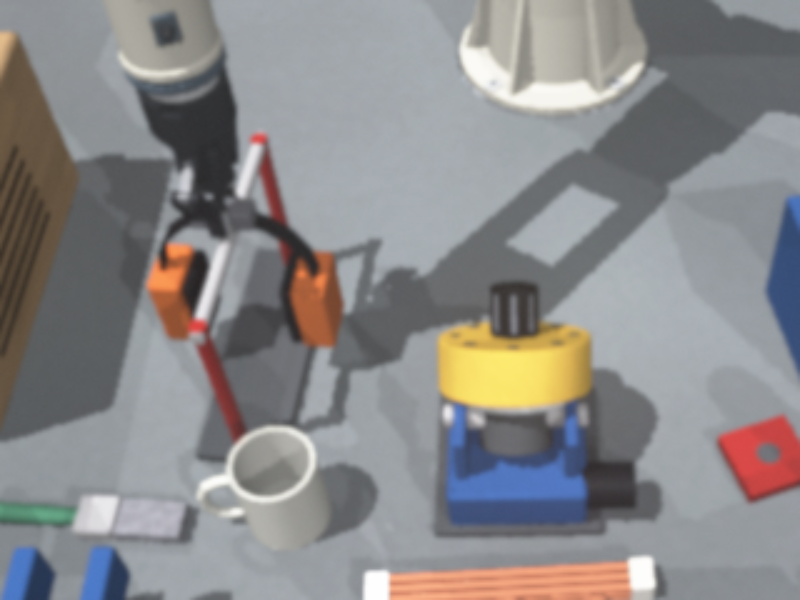

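View pics/w4.png

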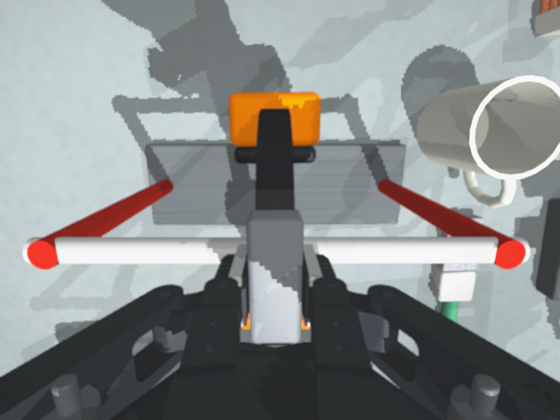

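```bash
python3 - <<'E'
from h import *
f=grab_frame("wrist")
a=atz(f,42,250,192);b=atz(f,510,250,192);print(a,b,(a+b)/2,np.linalg.norm(a-b))
print([atz(f,u,v,223) for u,v in [(276,210),(276,342)]])
C=[atz(f,276,210,223),atz(f,276,342,223)]
n=np.array([np.sin(np.radians(5.1)),np.cos(np.radians(5.1)),0])
print([(c-(a+b)/2)@n for c in C])
E
```

```text
[ 374.13954202 -303.1925022   192.        ] [ 620.36272322 -325.85208332  192.        ] [ 497.25113262 -314.52229276  192.        ] 247.2636479107058
[array([ 499.60134371, -284.01749186,  223.        ]), array([ 494.01043243, -346.01106033,  223.        ])]
[np.float64(30.592954756011824), np.float64(-31.652185362357162)]
```

Request:
apply_moves(motion="-1 0 0 -0.002 0;-1 0 0 -0.002 0;0.3 0 0 -0.002 0;0.3 0 0 -0.002 0;0.3 0 0 -0.002 0;0.3 0 0 -0.002 0;0.3 0 0 -0.002 0;0.3 0 0 -0.002 0")

```text
clock: 8.58
eef_pos: [495.0, -317.9, 370.7]
tcp_rot: [-3.142, 0.0, 1.479]
contact_force: [-0.4, 0.2, 0.6]
opening: 0.649
```

```bash
python3 - <<'E'
from h import *
f=grab_frame("wrist"); cv2.imwrite("pics/w5.png",f["img"][:,:,::-1])
f=grab_frame("scene"); cv2.imwrite("pics/s5.png",cv2.resize(f["img"][60:300,60:380,::-1],None,fx=2.5,fy=2.5))
s=r.sense();print(s["eef_pos"],s["contact_force"],s["wrist_torque"],s["opening"])
E
```

```text
[ 494.95845403 -317.91242372  370.65923059] [1.09762233 0.46822773 0.03971554] [ 0.03676576  0.02159447 -0.02754516] 0.650660879246531
```

View pics/w5.png

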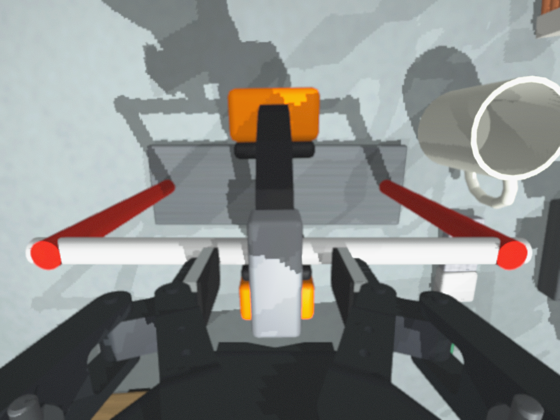

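Request:
apply_moves(motion="0.3 0 0 -0.02 0;0.5 0 0 -0.05 0;0.5 0 0 -0.08 0;0.5 0 0 -0.1 0;0.5 0 0 -0.1 0")

```text
clock: 9.1
eef_pos: [495.8, -318.4, 475.7]
tcp_rot: [3.135, 0.003, 1.479]
contact_force: [0.6, -0.2, -0.5]
opening: 0.752
```

```bash
python3 - <<'E'
from h import *
for i in range(6):
    f=grab_frame("scene" if i%2 else "top");s=r.sense();print(s["contact_force"].round(2),s["wrist_torque"].round(3),s["joint_efforts"].round(3))
    if i==4: cv2.imwrite("pics/t6.png",cv2.resize(f["img"][150:320,230:430,::-1],None,fx=3.5,fy=3.5))
for q in ["muffs_pad","knob_grip","drum_face","rail_mid"]:
  for c in ["top","scene"]:
    print(q,c,[(d["point"],d["conf"]) for d in spotter.place_of(q,c)[:2]])
cv2.imwrite("pics/s6.png",cv2.resize(f["img"][60:300,60:380,::-1],None,fx=2.5,fy=2.5))
print(s["eef_pos"],s["tcp_rot"],s["clock"])
print(go([576,-52.5,270],0.))
E
```

```text
[ 0.12 -0.83 -0.37] [-0.02   0.027  0.01 ] [ 3.0000e-03 -5.6258e+01 -3.7987e+01  0.0000e+00  3.3700e-01  0.0000e+00]
[-0.25 -0.03 -0.79] [-0.082 -0.011  0.034] [ 2.0000e-03 -5.6542e+01 -3.8123e+01 -0.0000e+00  6.7000e-02 -0.0000e+00]
[-0.03  0.14 -0.93] [-0.025 -0.058 -0.004] [-1.0000e-03 -5.6120e+01 -3.7603e+01 -0.0000e+00 -4.0000e-03 -0.0000e+00]
[ 0.49 -0.53  0.34] [ 0.025 -0.051  0.007] [ 1.0000e-03 -5.5631e+01 -3.7077e+01 -0.0000e+00 -1.1000e-02  0.0000e+00]
[ 0.16 -0.43  0.53] [-0.001  0.018 -0.055] [ 1.0000e-03 -5.5208e+01 -3.6678e+01  0.0000e+00 -3.0000e-03  0.0000e+00]
[ 0.56 -0.52 -0.34] [ 0.025 -0.013  0.013] [-2.0000e-03 -5.4876e+01 -3.6408e+01 -0.0000e+00  4.0000e-03 -0.0000e+00]
muffs_pad top [([493.4, -321.4, 206.1], 0.91)]
muffs_pad scene [([493.0, -317.5, 205.3], 0.92), ([583.2, -53.1, 170.7], 0.56)]
knob_grip top [([581.7, -49.7, 177.9], 0.66), ([499.2, -312.8, 51.4], 0.44)]
knob_grip scene [([582.2, -51.3, 173.6], 0.69)]
drum_face top [([597.2, -50.1, 157.4], 0.75), ([784.1, -60.0, -3.4], 0.51)]
drum_face scene [([602.0, -48.1, 158.1], 0.91), ([584.1, -55.4, 174.6], 0.22)]
rail_mid top [([496.9, -320.9, 190.2], 0.69)]
rail_mid scene [([499.8, -316.9, 184.4], 0.63)]
[ 494.67871973 -317.73839618  469.21210176] [-3.13943879e+00 -1.10964410e-03  1.47926803e+00] 9.4
(array([0.2717, 0.0565, 0.0455]), np.float64(0.4709), 'alt', np.float64(-0.5291))
```

View pics/t6.png

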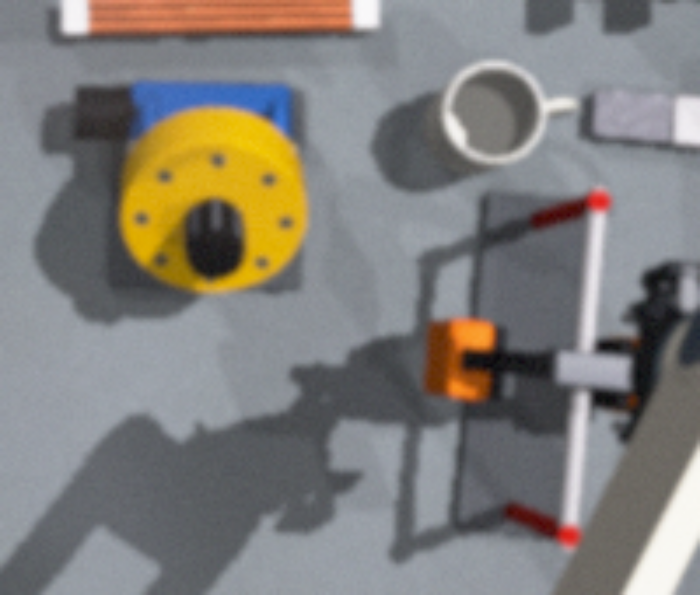

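View pics/s6.png

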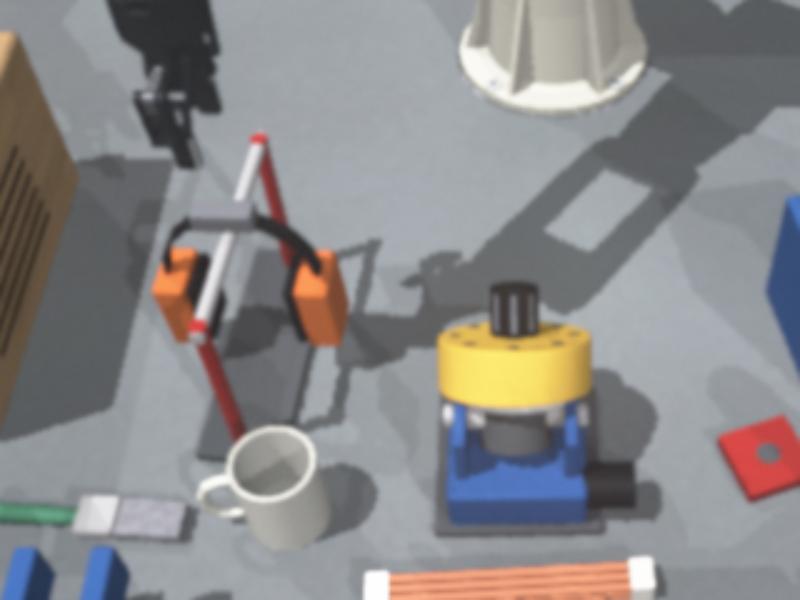

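Request:
apply_moves(motion="1 0.272 0.0565 0.0455 0.471;1 0.272 0.0565 0.0455 0.471;1 0.272 0.0565 0.0455 0.471;1 0.272 0.0565 0.0455 0.471;1 0.272 0.0565 0.0455 0.471;1 0.272 0.0565 0.0455 0.471;1 0.272 0.0565 0.0455 0.471;1 0.272 0.0565 0.0455 0.471;1 0.272 0.0565 0.0455 0.471;1 0.272 0.0565 0.0455 0.471;1 0.272 0.0565 0.0455 0.471;1 0.272 0.0565 0.0455 0.471;1 0.272 0.0565 0.0455 0.471;1 0.272 0.0565 0.0455 0.471;1 0.272 0.0565 0.0455 0.471")

```text
clock: 11.05
eef_pos: [576.1, -52.2, 425.2]
tcp_rot: [3.142, -0.0, 0.001]
contact_force: [0.2, -1.2, 0.7]
opening: 1.0
```

```bash
python3 - <<'E'
from h import *
f=grab_frame("wrist"); cv2.imwrite("pics/w7.png",f["img"][:,:,::-1])
for i in range(2):
  for q in ["knob_grip","drum_face","drum_back"]:
    print(q,[(d["point"],d["conf"]) for d in spotter.place_of(q,"wrist")[:2]])
  grab_frame("wrist")
s=r.sense();print(s["eef_pos"],s["tcp_rot"],s["qpos"],s["clock"])
print(proj(f,[[582,-51.5,177],[582-12.9,-51.5,177+15.3],[602,-49,157]]))
print(go([575.5,-51.5,184.5],0.))
E
```

```text
knob_grip [([582.6, -49.6, 179.2], 0.57)]
drum_face [([601.0, -46.5, 158.3], 0.71)]
drum_back []
knob_grip [([584.2, -50.2, 179.3], 0.55)]
drum_face []
drum_back []
[576.08402486 -52.21479441 425.15884862] [ 3.14155884e+00  3.82261060e-05 -1.45721883e-04] [-9.29727488e-02  2.61814719e-01  1.71340293e+00 -4.04725880e-05
  1.16640993e+00  1.47798522e+00] 11.5
[[274.3322631  210.58084022]
 [274.26778345 233.97823335]
 [271.25209276 179.40575836]]
(array([-0.0006, -0.0007,  0.0857]), np.float64(-0.0), 'alt', np.float64(1.0))
```

View pics/w7.png

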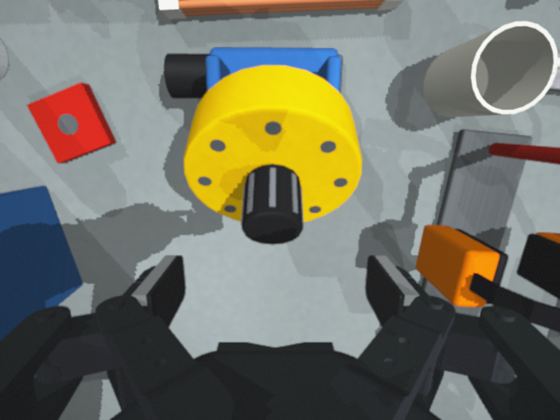

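```bash
cat > fit.py <<'E'
from h import *
from scipy.optimize import least_squares
def frame(yaw):
    t=np.radians(40)
    z=np.array([-np.sin(t)*np.cos(yaw),-np.sin(t)*np.sin(yaw),np.cos(t)])
    x=np.array([np.cos(t)*np.cos(yaw),np.cos(t)*np.sin(yaw),np.sin(t)])
    return x,np.cross(z,x),z
def bolts(p):
    c=p[:3];x,y,z=frame(p[3]);a=p[5]+np.arange(8)*np.pi/4
    return c+p[4]*(np.cos(a)[:,None]*x+np.sin(a)[:,None]*y)
E
python3 - <<'E'
from fit import *
fw=grab_frame("wrist");ft=grab_frame("top")
W=np.array([(273,128),(329,147),(340,183),(315,210),(217,146),(204,181),(230,209)],float)
T=np.array([(217,160),(269,180),(286,223),(261,263),(165,177),(141,218),(162,260)],float)/3.5+[230,150]
idx=[0,7,6,5,1,2,3]  # index from top: + y is left
def res(p):
    B=bolts(p)[idx]
    return np.r_[(proj(fw,B)-W).ravel(),(proj(ft,B)-T).ravel()*1.5]
s=least_squares(res,[602,-49,157,0,55,0])
print(s.x,np.abs(s.fun).max(),s.cost); J=np.linalg.inv(s.jac.T@s.jac);print(np.sqrt(np.diag(J)))
x,y,z=frame(s.x[3]);print("grip",s.x[:3]+26*z,"top proj",proj(fw,[s.x[:3]+46*z]))
print(res(s.x).round(1))
E
```

```text
[ 5.98475173e+02 -5.03469693e+01  1.50180472e+02 -6.83684551e-03
  5.54861347e+01 -6.22654557e-03] 1.9201795742471006 8.645178718909058
[0.43964342 0.27536267 2.5489209  0.01701593 0.56760578 0.01815715]
grip [581.76308527 -50.23270956 170.09762761] top proj [[272.41718364 230.95359674]]
[ 0.5  0.8 -0.5  0.5  0.8  0.   0.2 -0.   0.9  0.1  0.8  0.5  0.1  0.1
 -0.5 -1.1 -0.5 -1.  -0.1 -0.7 -0.3 -0.2 -1.6 -1.2 -1.4 -0.5 -1.9 -0.3]
```

Request:
apply_moves(motion="1 -0.0005 -0.0015 0.03 0;1 -0.0005 -0.0015 0.06 0;1 -0.0005 -0.0015 0.08 0;1 -0.0005 -0.0015 0.086 0;1 -0.0005 -0.0015 0.086 0;1 -0.0005 -0.0015 0.086 0", squeeze=40)

```text
clock: 12.1
eef_pos: [576.0, -50.8, 339.9]
tcp_rot: [3.142, -0.001, -0.0]
contact_force: [0.2, -0.3, 0.1]
opening: 1.001
```

Request:
apply_moves(motion="-1 0 0 0 0;-1 0 0 0 0;-1 0 0 0 0;-1 0 0 0 0;-1 0 0 0 0;-1 0 0 0 0;-1 0 0 0 0")

```text
clock: 12.68
eef_pos: [575.9, -50.2, 340.5]
tcp_rot: [-3.14, -0.002, -0.001]
contact_force: [-2.1, 3.4, 6.5]
opening: 0.5
```

```bash
cat > m.py <<'E'
from fit import *
import sys
P=np.array([581.8,-50.5,177]); A=frame(-0.005)[2]
def M(s):
    return s["wrist_torque"]@A+np.cross((s["eef_pos"]-P)/1000,s["contact_force"])@A
def show(n=4,save=None,cam="wrist"):
    for i in range(n):
        s=r.sense()
        print(round(s["clock"],2),"F",s["contact_force"].round(1),"T",s["wrist_torque"].round(2),"M",round(M(s),3),"tau146",s["joint_efforts"][[0,3,5]].round(3),"yaw",round(np.degrees(s["tcp_rot"][2]),2),"pos",s["eef_pos"].round(1),"op",round(s["opening"],3))
        if i<n-1 or save: f=grab_frame(cam)
    if save: cv2.imwrite(save,f["img"][:,:,::-1])
if __name__=="__main__":
    show(int(sys.argv[1]),sys.argv[2] if len(sys.argv)>2 else None)
E
python3 m.py 4 pics/w8.png
```

```text
12.68 F [-2.1  3.4  6.5] T [0.84 0.27 0.03] M -0.173 tau146 [-2.059 -1.173 -0.007] yaw -0.04 pos [575.9 -50.2 340.5] op 0.5
12.73 F [-1.6  2.7  6.9] T [ 0.81  0.23 -0.05] M -0.294 tau146 [-2.052 -1.172 -0.007] yaw -0.05 pos [575.9 -50.2 340.6] op 0.499
12.78 F [-2.3  3.6  7.4] T [ 0.83  0.26 -0.  ] M -0.176 tau146 [-2.049 -1.172 -0.008] yaw -0.04 pos [575.9 -50.2 340.6] op 0.504
12.83 F [-1.9  3.2  7.7] T [ 0.83  0.26 -0.03] M -0.23 tau146 [-2.048 -1.172 -0.008] yaw -0.04 pos [575.9 -50.2 340.6] op 0.502
```

View pics/w8.png

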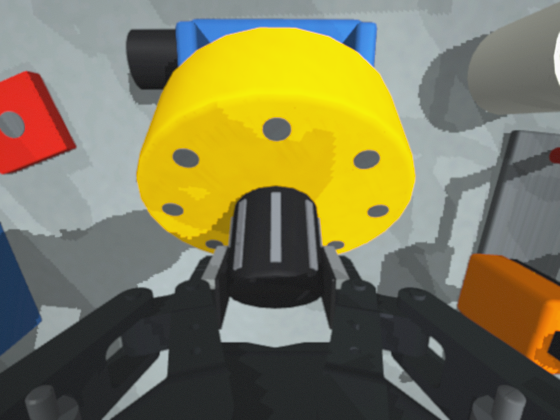

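Request:
apply_moves(motion="-1 0 0 0 -0.006;-1 0 0 0 -0.012;-1 0 0 0 -0.018;-1 0 0 0 -0.024;-1 0 0 0 -0.03;-1 0 0 0 -0.036;-1 0 0 0 -0.042;-1 0 0 0 -0.048")

```text
clock: 13.55
eef_pos: [576.1, -50.5, 340.6]
tcp_rot: [-3.141, -0.002, 0.15]
contact_force: [-1.6, 2.8, 7.8]
opening: 0.498
```

```bash
python3 m.py 5 pics/w9.png
```

```text
13.55 F [-1.6  2.8  7.8] T [-0.77  0.12 -1.58] M -0.433 tau146 [-0.722 -0.75  -1.09 ] yaw 8.59 pos [576.1 -50.5 340.6] op 0.498
13.6 F [-0.8  4.5  7.9] T [-0.6   0.14 -1.35] M -0.193 tau146 [-1.144 -0.856 -1.251] yaw 8.66 pos [576.1 -50.5 340.6] op 0.5
13.65 F [-1.7  4.3  8.7] T [-0.57  0.08 -1.18] M -0.108 tau146 [-1.323 -0.805 -1.511] yaw 8.57 pos [576.  -50.5 340.6] op 0.5
13.7 F [-1.6  4.4  8.1] T [-0.54  0.08 -1.24] M -0.158 tau146 [-1.349 -0.789 -1.285] yaw 8.55 pos [576.1 -50.5 340.6] op 0.504
13.75 F [-1.8  4.4  7.5] T [-0.57  0.06 -1.16] M -0.083 tau146 [-1.335 -0.785 -1.211] yaw 8.54 pos [576.  -50.5 340.6] op 0.503
```

View pics/w9.png

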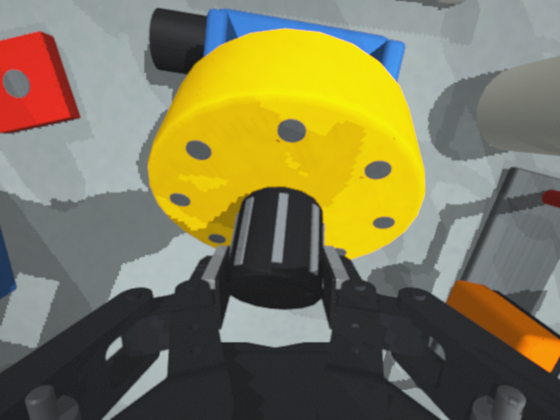

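Request:
apply_moves(motion="-1 0 0 0 -0.008;-1 0 0 0 -0.016")

```text
clock: 13.97
eef_pos: [575.5, -50.6, 340.9]
tcp_rot: [-3.142, -0.001, 0.199]
contact_force: [-18.5, 0.9, 32.9]
opening: 0.497
```

```bash
python3 m.py 1
```

```text
13.97 F [-18.5   0.9  32.9] T [-0.05  2.64 -0.24] M -0.063 tau146 [-1.03  -0.115 -0.205] yaw 11.42 pos [575.5 -50.6 340.9] op 0.497
```

Request:
apply_moves(motion="-1 0 0 0 -0.008;-1 0 0 0 -0.016")

```text
clock: 14.13
eef_pos: [575.2, -50.9, 341.2]
tcp_rot: [3.141, 0.0, 0.25]
contact_force: [-9.1, 0.9, 17.1]
opening: 0.501
```

```bash
python3 m.py 1
```

```text
14.13 F [-9.1  0.9 17.1] T [-1.71  1.21 -1.97] M -0.317 tau146 [ 1.548  0.302 -1.497] yaw 14.35 pos [575.2 -50.9 341.2] op 0.501
```

Request:
apply_moves(motion="-1 0 0 0 -0.008;-1 0 0 0 -0.016")

```text
clock: 14.3
eef_pos: [575.1, -51.1, 341.3]
tcp_rot: [3.141, 0.001, 0.299]
contact_force: [-32.7, 1.2, 57.6]
opening: 0.506
```

```bash
python3 m.py 1
```

```text
14.3 F [-32.7   1.2  57.6] T [-1.65  5.88 -1.61] M -0.041 tau146 [ 2.557  0.81  -2.844] yaw 17.13 pos [575.1 -51.1 341.3] op 0.506
```

Request:
apply_moves(motion="-1 0 0 0 -0.008;-1 0 0 0 -0.016")

```text
clock: 14.47
eef_pos: [574.1, -51.5, 342.0]
tcp_rot: [3.141, 0.004, 0.352]
contact_force: [-20.0, -4.9, 31.1]
opening: 0.501
```

```bash
python3 m.py 1
```

```text
14.47 F [-20.   -4.9  31.1] T [-1.67  2.93 -1.19] M -0.327 tau146 [ 4.871  1.887 -0.664] yaw 20.19 pos [574.1 -51.5 342. ] op 0.501
```

Request:
apply_moves(motion="-1 0 0 0 -0.008;-1 0 0 0 -0.016")

```text
clock: 14.63
eef_pos: [574.1, -51.9, 342.1]
tcp_rot: [3.14, 0.004, 0.401]
contact_force: [-20.2, -3.5, 32.4]
opening: 0.504
```

```bash
python3 m.py 1
```

```text
14.63 F [-20.2  -3.5  32.4] T [-3.43  2.43 -2.67] M -0.184 tau146 [ 6.079  2.412 -2.173] yaw 22.96 pos [574.1 -51.9 342.1] op 0.504
```

Request:
apply_moves(motion="-1 0 0 0 -0.008;-1 0 0 0 -0.016")

```text
clock: 14.8
eef_pos: [573.6, -52.3, 342.4]
tcp_rot: [3.14, 0.006, 0.451]
contact_force: [-4.5, -7.4, 10.2]
opening: 0.503
```

```bash
python3 m.py 1
```

```text
14.8 F [-4.5 -7.4 10.2] T [-4.47 -0.39 -3.19] M -0.309 tau146 [10.313  4.421 -1.019] yaw 25.86 pos [573.6 -52.3 342.4] op 0.503
```

```bash
cat > track.py <<'E'
from fit import *
FC=np.array([599.5,-50.3,156.0]);YAW=-0.006
def phase(f):
    g=cv2.GaussianBlur(cv2.cvtColor(f["img"],cv2.COLOR_RGB2HSV)[:,:,1],(5,5),0).astype(np.float32) # saturation: yellow high, bolts low
    best=[]
    for off in [np.zeros(3)]:
      for ph in np.arange(0,45,0.5):
        B=bolts([*FC,YAW,55.5,np.radians(ph)]);a=(ph+np.arange(8)*45)
        B=B[np.cos(np.radians(a))>0.3]
        uv=proj(f,B)
        v=cv2.remap(g,uv[:,0].astype(np.float32).reshape(-1,1),uv[:,1].astype(np.float32).reshape(-1,1),cv2.INTER_LINEAR).ravel()
        best.append(v.mean())
    b=np.array(best);i=b.argmin();return i*.5,b.min(),np.median(b)
if __name__=="__main__":
    import sys
    f=grab_frame("wrist")
    if len(sys.argv)>1: cv2.imwrite(sys.argv[1],f["img"][:,:,::-1])
    s=r.sense();y=s["tcp_rot"][2];print(phase(f),"yaw",np.degrees(y).round(1),"kin",np.degrees(np.arctan(np.tan(y)*np.cos(np.radians(40)))),s["clock"])
E
cat >> m.py <<'E'
E
sed -i 's/^        s=r.sense()$/        s=r.sense();import json;open("log.jsonl","a").write(json.dumps({k:np.asarray(v).tolist() for k,v in s.items()})+"\\n")/' m.py
python3 track.py pics/w10.png; python3 m.py 1
```

```text
(np.float64(14.0), np.float32(18.34375), np.float32(244.0)) yaw 25.9 kin 20.428167695380758 14.85
14.85 F [-22.7  -6.   31.1] T [-4.45  2.09 -2.91] M 0.034 tau146 [ 7.082  3.166 -2.932] yaw 25.93 pos [573.7 -52.3 342. ] op 0.506
```

View pics/w10.png

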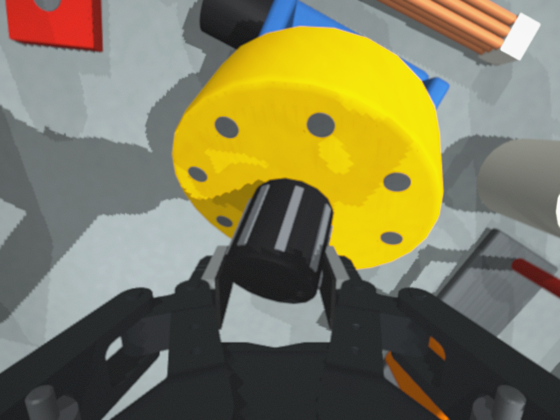

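Request:
apply_moves(motion="0.4 0 0 0 0;0.4 0 0 0 0;0.4 0 0 0 0;0.4 0 0 0 0.04;0.4 0 0 0 0.08;0.4 0 0 0 0.12;0.4 0 0 0 0.16;0.4 0 0 0 0.2;0.4 0 0 0 0.24;0.4 0 0 0 0.28;0.4 0 0 0 0.3;0.4 0 0 0 0.3", squeeze=20)

```text
clock: 15.85
eef_pos: [575.8, -50.5, 338.9]
tcp_rot: [-3.142, 0.0, -0.493]
contact_force: [0.1, -0.8, 0.1]
opening: 0.702
```

```bash
python3 m.py 2; python3 track.py
```

```text
15.85 F [ 0.1 -0.8  0.1] T [ 0.    0.01 -0.02] M -0.091 tau146 [-3.700e-02 -1.000e-03  1.471e+00] yaw -28.25 pos [575.8 -50.5 338.9] op 0.702
15.9 F [ 0.5  0.1 -0.7] T [ 0.06  0.03 -0.  ] M -0.031 tau146 [-0.012  0.002  0.834] yaw -28.0 pos [575.7 -50.5 339. ] op 0.702
(np.float64(13.0), np.float32(17.666666), np.float32(243.66667)) yaw -27.9 kin -22.101202220318285 15.95
```

Request:
apply_moves(motion="-1 0 0 0 0;-1 0 0 0 0;-1 0 0 0 0;-1 0 0 0 0")

```text
clock: 16.28
eef_pos: [576.6, -48.9, 340.3]
tcp_rot: [-3.137, -0.001, -0.488]
contact_force: [1.3, 11.9, 5.9]
opening: 0.569
```

```bash
python3 m.py 2; python3 track.py
```

```text
16.28 F [ 1.3 11.9  5.9] T [ 2.46 -0.63  0.39] M -0.085 tau146 [-7.565 -3.648  0.375] yaw -27.98 pos [576.6 -48.9 340.3] op 0.569
16.33 F [ 1.8 11.7  5.7] T [ 2.45 -0.62  0.38] M -0.113 tau146 [-7.535 -3.643  0.374] yaw -27.98 pos [576.6 -48.9 340.3] op 0.571
(np.float64(13.0), np.float32(17.574545), np.float32(243.66667)) yaw -28.0 kin -22.14115791693659 16.3833
```

Request:
apply_moves(motion="-1 0 0 0 -0.022;-1 0 0 0 -0.044")

```text
clock: 16.55
eef_pos: [576.8, -49.5, 340.3]
tcp_rot: [-3.138, -0.003, -0.347]
contact_force: [-0.6, 7.8, 6.3]
opening: 0.548
```

```bash
python3 m.py 1
```

```text
16.55 F [-0.6  7.8  6.3] T [1.6  0.53 0.09] M -0.168 tau146 [-3.448 -2.012  1.388] yaw -19.91 pos [576.8 -49.5 340.3] op 0.548
```

Request:
apply_moves(motion="-1 0 0 0 -0.022;-1 0 0 0 -0.044")

```text
clock: 16.72
eef_pos: [576.5, -49.8, 340.2]
tcp_rot: [-3.139, -0.003, -0.209]
contact_force: [1.6, 4.7, 5.6]
opening: 0.534
```

```bash
python3 m.py 1
```

```text
16.72 F [1.6 4.7 5.6] T [ 0.99 -0.59 -0.23] M -0.346 tau146 [-3.106 -1.676  1.227] yaw -11.96 pos [576.5 -49.8 340.2] op 0.534
```

Request:
apply_moves(motion="-1 0 0 0 -0.022;-1 0 0 0 -0.044")

```text
clock: 16.88
eef_pos: [575.7, -50.1, 339.9]
tcp_rot: [-3.14, -0.0, -0.07]
contact_force: [-2.9, 2.8, 6.7]
opening: 0.514
```

```bash
python3 m.py 1
```

```text
16.88 F [-2.9  2.8  6.7] T [ 0.65  0.51 -0.08] M -0.2 tau146 [-1.391 -0.957  1.249] yaw -4.03 pos [575.7 -50.1 339.9] op 0.514
```

Request:
apply_moves(motion="-1 0 0 0 -0.022;-1 0 0 0 -0.044")

```text
clock: 17.05
eef_pos: [576.3, -50.3, 339.7]
tcp_rot: [-3.141, -0.003, 0.067]
contact_force: [3.5, 2.4, -1.6]
opening: 0.51
```

```bash
python3 m.py 1
```

```text
17.05 F [ 3.5  2.4 -1.6] T [-0.52 -0.56 -1.32] M -0.447 tau146 [-1.255 -0.898  0.224] yaw 3.84 pos [576.3 -50.3 339.7] op 0.51
```

Request:
apply_moves(motion="-1 0 0 0 -0.022;-1 0 0 0 -0.044")

```text
clock: 17.22
eef_pos: [575.6, -50.7, 340.3]
tcp_rot: [3.142, 0.0, 0.204]
contact_force: [-4.7, -0.8, 11.8]
opening: 0.509
```

```bash
python3 m.py 1
```

```text
17.22 F [-4.7 -0.8 11.8] T [-1.87  0.51 -1.86] M -0.302 tau146 [ 2.386  0.669 -0.284] yaw 11.71 pos [575.6 -50.7 340.3] op 0.509
```

Request:
apply_moves(motion="-1 0 0 0 -0.022;-1 0 0 0 -0.044")

```text
clock: 17.38
eef_pos: [574.3, -51.4, 341.2]
tcp_rot: [3.141, 0.004, 0.343]
contact_force: [-29.5, -9.4, 46.7]
opening: 0.512
```

```bash
python3 m.py 1; python3 track.py
```

```text
17.38 F [-29.5  -9.4  46.7] T [-2.19  4.36 -0.64] M -0.01 tau146 [6.405 3.219 0.213] yaw 19.63 pos [574.3 -51.4 341.2] op 0.512
(np.float64(29.5), np.float32(18.029297), np.float32(244.0)) yaw 20.0 kin 15.592725986038854 17.4333
```

Request:
apply_moves(motion="1 0 0 0 0;1 0 0 0 0;1 0 0 0 0;1 0 0 0 0.04;1 0 0 0 0.08;1 0 0 0 0.112;1 0 0 0 0.112;1 0 0 0 0.112")

```text
clock: 18.1
eef_pos: [575.7, -50.6, 338.9]
tcp_rot: [-3.142, 0.0, -0.009]
contact_force: [-1.1, -0.6, 0.8]
opening: 0.998
```

```bash
python3 m.py 2; python3 track.py pics/w11.png
```

```text
18.1 F [-1.1 -0.6  0.8] T [-0.03 -0.02 -0.02] M -0.057 tau146 [-0.006  0.004  0.601] yaw -0.51 pos [575.7 -50.6 338.9] op 0.998
18.15 F [-0.3 -0.4 -1. ] T [-0.02  0.01  0.07] M 0.023 tau146 [0.004 0.003 0.171] yaw -0.5 pos [575.6 -50.6 338.9] op 1.001
(np.float64(28.0), np.float32(18.135416), np.float32(243.33333)) yaw -0.5 kin -0.40925750224935403 18.2
```

View pics/w11.png

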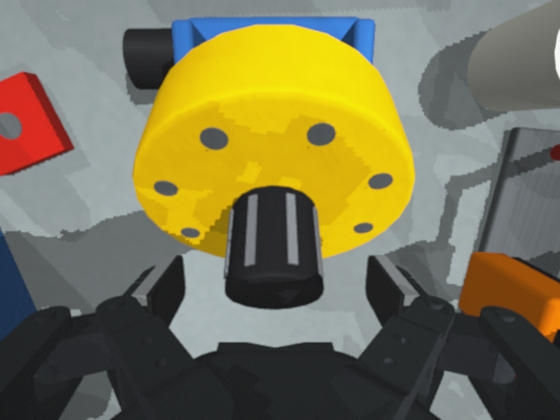

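Request:
apply_moves(motion="1 -0.008 0 0.01 -0.003;1 -0.008 0.01 0.0216 -0.003;1 -0.008 0.017 0.0216 -0.003;1 -0.008 0.019 0.0216 -0.003;1 -0.008 0.021 0.0216 -0.003;1 -0.008 0.0225 0.0216 -0.003;1 -0.008 0.0225 0.0216 -0.003", squeeze=60)

```text
clock: 18.78
eef_pos: [567.1, -71.7, 316.7]
tcp_rot: [-3.137, 0.002, -0.005]
contact_force: [2.7, 16.5, -7.2]
opening: 1.001
```

```bash
python3 m.py 1;python3 track.py pics/w12.png
```

```text
18.78 F [ 2.7 16.5 -7.2] T [ 1.7  -0.12  0.02] M 0.163 tau146 [-9.407e+00 -3.407e+00  2.000e-03] yaw -0.26 pos [567.1 -71.7 316.7] op 1.001
(np.float64(28.0), np.float32(18.552084), np.float32(243.66667)) yaw -0.2 kin -0.18313149642596183 18.8333
```

View pics/w12.png

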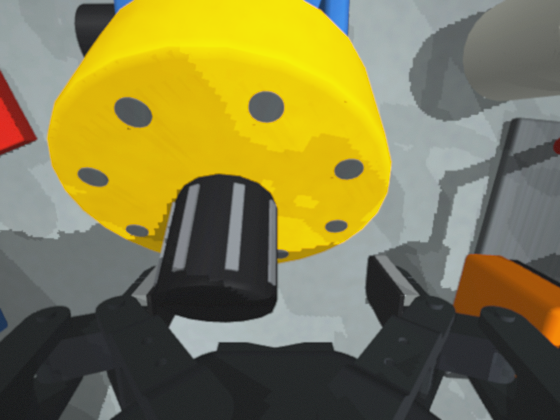

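```bash
cat > f.py <<'E'
from m import *
X=frame(-0.005)[0]
import json
s=r.sense();open("log.jsonl","a").write(json.dumps({k:np.asarray(v).tolist() for k,v in s.items()})+"\n")
F=s["contact_force"];p=s["eef_pos"]
print(round(s["clock"],2),"Ft %.1f N %.1f Fa %.1f | M_drum by Ft %.3f | M %.3f"%(F@X,F[1],F@A,0.022*F@X*np.sign(F[1]),-M(s)),"pos",p.round(1),"s %.1f"%((p-[576.7,p[1],325])@X))
if len(sys.argv)>1:
    from track import phase
    f=grab_frame("wrist");print(phase(f)); 
    if len(sys.argv)>2: cv2.imwrite(sys.argv[2],f["img"][:,:,::-1])
E
python3 f.py 1
```

```text
18.83 Ft -2.9 N 15.9 Fa -7.7 | M_drum by Ft -0.065 | M -0.190 pos [567.1 -71.6 316.7] s -12.7
(np.float64(28.0), np.float32(18.356771), np.float32(243.66667))
```

Request:
apply_moves(motion="1 0 0.0015 0 0;1 0.0023 0.0015 -0.0019 0;1 0.0046 0.0015 -0.0039 0")

```text
clock: 19.13
eef_pos: [570.7, -72.0, 319.3]
tcp_rot: [-3.135, 0.006, -0.004]
contact_force: [-1.0, 23.0, -13.8]
opening: 0.998
```

```bash
python3 f.py 1
```

```text
19.13 Ft -9.7 N 23.0 Fa -9.9 | M_drum by Ft -0.214 | M -0.184 pos [570.7 -72.  319.3] s -8.2
(np.float64(17.0), np.float32(19.305664), np.float32(243.3387))
```

Request:
apply_moves(motion="1 0.0023 0 -0.0019 0;1 0.0046 0 -0.0039 0")

```text
clock: 19.35
eef_pos: [575.8, -72.0, 323.6]
tcp_rot: [-3.135, 0.004, -0.004]
contact_force: [1.0, 22.8, -12.2]
opening: 1.001
```

```bash
python3 f.py 1
```

```text
19.35 Ft -7.2 N 22.8 Fa -10.0 | M_drum by Ft -0.158 | M -0.267 pos [575.8 -72.  323.6] s -1.6
(np.float64(44.5), np.float32(19.118164), np.float32(243.33333))
```

Request:
apply_moves(motion="1 0.0023 0 -0.0019 0;1 0.0046 0 -0.0039 0")

```text
clock: 19.57
eef_pos: [580.6, -72.1, 327.8]
tcp_rot: [-3.135, 0.003, -0.004]
contact_force: [1.0, 21.0, -9.1]
opening: 0.998
```

```bash
python3 f.py
```

```text
19.57 Ft -5.2 N 21.0 Fa -7.6 | M_drum by Ft -0.114 | M -0.132 pos [580.6 -72.1 327.8] s 4.8
```

Request:
apply_moves(motion="1 0.0023 0 -0.0019 0;1 0.0046 0 -0.0039 0")

```text
clock: 19.73
eef_pos: [585.6, -72.2, 332.1]
tcp_rot: [-3.136, 0.002, -0.004]
contact_force: [1.7, 20.0, -10.0]
opening: 0.998
```

```bash
python3 f.py 1 pics/w13.png
```

```text
19.73 Ft -5.2 N 20.0 Fa -8.7 | M_drum by Ft -0.115 | M -0.098 pos [585.6 -72.2 332.1] s 11.4
(np.float64(9.0), np.float32(19.519857), np.float32(243.0))
```

Request:
apply_moves(motion="1 -0.0023 0 0.0019 0;1 -0.0046 0 0.0039 0")

```text
clock: 19.95
eef_pos: [584.0, -72.2, 332.1]
tcp_rot: [-3.135, -0.009, -0.006]
contact_force: [9.1, 22.2, 13.3]
opening: 1.003
```

```bash
python3 f.py
```

```text
19.95 Ft 15.4 N 22.2 Fa 4.4 | M_drum by Ft 0.339 | M 0.199 pos [584.  -72.2 332.1] s 10.2
```

Request:
apply_moves(motion="1 -0.0023 0 0.0019 0;1 -0.0046 0 0.0039 0")

```text
clock: 20.12
eef_pos: [579.8, -72.1, 328.8]
tcp_rot: [-3.135, -0.011, -0.006]
contact_force: [9.0, 23.6, 15.3]
opening: 0.998
```

```bash
python3 f.py
```

```text
20.12 Ft 16.7 N 23.6 Fa 6.0 | M_drum by Ft 0.367 | M 0.372 pos [579.8 -72.1 328.8] s 4.8
```

Request:
apply_moves(motion="1 -0.0023 0 0.0019 0;1 -0.0046 0 0.0039 0")

```text
clock: 20.28
eef_pos: [575.3, -72.0, 325.0]
tcp_rot: [-3.135, -0.011, -0.006]
contact_force: [9.3, 23.9, 12.7]
opening: 1.0
```

```bash
python3 f.py
```

```text
20.28 Ft 15.2 N 23.9 Fa 3.8 | M_drum by Ft 0.334 | M 0.233 pos [575.3 -72.  325. ] s -1.0
```

Request:
apply_moves(motion="1 -0.0023 0 0.0019 0;1 -0.0046 0 0.0039 0")

```text
clock: 20.45
eef_pos: [570.8, -72.0, 321.1]
tcp_rot: [-3.135, -0.011, -0.006]
contact_force: [10.8, 24.9, 18.3]
opening: 0.996
```

```bash
python3 f.py 1
```

```text
20.45 Ft 19.9 N 24.9 Fa 7.2 | M_drum by Ft 0.439 | M 0.444 pos [570.8 -72.  321.1] s -7.1
(np.float64(21.0), np.float32(18.3125), np.float32(243.0))
```

Request:
apply_moves(motion="1 0.0031 0 -0.0026 0;1 0.0061 0 -0.0051 0;1 0.0092 0 -0.0077 0;1 0.0123 0 -0.0103 0;1 0.0153 0 -0.0129 0;1 0.0184 0 -0.0154 0;1 0.0192 0 -0.0161 0")

```text
clock: 21.08
eef_pos: [586.9, -72.2, 333.6]
tcp_rot: [-3.136, 0.001, -0.004]
contact_force: [1.5, 19.2, -3.6]
opening: 1.004
```

```bash
python3 f.py 1
```

```text
21.08 Ft -1.2 N 19.2 Fa -3.7 | M_drum by Ft -0.027 | M -0.022 pos [586.9 -72.2 333.6] s 13.3
(np.float64(14.5), np.float32(18.686197), np.float32(243.0))
```

Request:
apply_moves(motion="1 0 -0.005 0 0;1 -0.006 -0.005 0.005 0;1 -0.0207 -0.005 0.0174 0;1 -0.0207 -0.005 0.0174 0;1 -0.0207 -0.001 0.0174 0;1 -0.0207 0 0.0174 0;1 -0.0207 0 0.0174 0")

```text
clock: 21.72
eef_pos: [564.8, -72.2, 315.4]
tcp_rot: [-3.135, 0.005, -0.004]
contact_force: [-4.0, 25.2, -3.5]
opening: 0.999
```

```bash
python3 f.py 1
```

```text
21.72 Ft -5.4 N 25.2 Fa -0.0 | M_drum by Ft -0.118 | M -0.175 pos [564.8 -72.2 315.4] s -15.3
(np.float64(10.5), np.float32(17.989584), np.float32(243.91043))
```

Request:
apply_moves(motion="1 0.0023 0 -0.0019 0;1 0.0046 0 -0.0039 0")

```text
clock: 21.93
eef_pos: [569.0, -72.0, 318.8]
tcp_rot: [-3.135, 0.006, -0.004]
contact_force: [-4.5, 24.3, -5.6]
opening: 0.997
```

```bash
python3 f.py 1
```

```text
21.93 Ft -7.1 N 24.3 Fa -1.3 | M_drum by Ft -0.156 | M -0.154 pos [569.  -72.  318.8] s -9.9
(np.float64(44.5), np.float32(18.5), np.float32(243.33333))
```

Request:
apply_moves(motion="1 0.0023 0 -0.0019 0;1 0.0046 0 -0.0039 0")

```text
clock: 22.15
eef_pos: [573.7, -72.0, 322.8]
tcp_rot: [-3.135, 0.006, -0.004]
contact_force: [-4.7, 24.4, -7.1]
opening: 1.001
```

```bash
python3 f.py 1
```

```text
22.15 Ft -8.3 N 24.4 Fa -2.4 | M_drum by Ft -0.182 | M -0.308 pos [573.7 -72.  322.8] s -3.7
(np.float64(28.0), np.float32(18.197592), np.float32(243.0))
```

Request:
apply_moves(motion="1 0.0023 0 -0.0019 0;1 0.0046 0 -0.0039 0")

```text
clock: 22.37
eef_pos: [578.1, -72.1, 326.4]
tcp_rot: [-3.135, 0.007, -0.004]
contact_force: [-4.6, 22.4, -7.2]
opening: 1.003
```

```bash
python3 f.py 1
```

```text
22.37 Ft -8.3 N 22.4 Fa -2.5 | M_drum by Ft -0.182 | M -0.273 pos [578.1 -72.1 326.4] s 2.0
(np.float64(14.0), np.float32(19.09961), np.float32(243.0))
```

Request:
apply_moves(motion="1 0.0023 0 -0.0019 0;1 0.0046 0 -0.0039 0")

```text
clock: 22.58
eef_pos: [582.5, -72.1, 330.0]
tcp_rot: [-3.135, 0.008, -0.004]
contact_force: [-6.2, 22.2, -8.7]
opening: 0.998
```

```bash
python3 f.py 1
```

```text
22.58 Ft -10.4 N 22.2 Fa -2.6 | M_drum by Ft -0.230 | M -0.280 pos [582.5 -72.1 330. ] s 7.7
(np.float64(43.5), np.float32(19.019531), np.float32(243.0))
```

Request:
apply_moves(motion="1 0 -0.005 0 0;1 -0.006 -0.005 0.005 0;1 -0.0207 -0.005 0.0174 0;1 -0.0207 -0.005 0.0174 0;1 -0.0207 -0.001 0.0174 0;1 -0.0207 0 0.0174 0;1 -0.0207 0 0.0174 0")

```text
clock: 23.22
eef_pos: [562.2, -72.5, 313.3]
tcp_rot: [-3.136, 0.006, -0.004]
contact_force: [-5.2, 23.3, -7.4]
opening: 0.999
```

```bash
python3 f.py 1
```

```text
23.22 Ft -8.8 N 23.3 Fa -2.3 | M_drum by Ft -0.194 | M -0.131 pos [562.2 -72.5 313.3] s -18.7
(np.float64(39.0), np.float32(17.78125), np.float32(244.0))
```

Request:
apply_moves(motion="1 0.0023 0 -0.0019 0;1 0.0046 0 -0.0039 0")

```text
clock: 23.43
eef_pos: [565.6, -72.2, 315.8]
tcp_rot: [-3.136, 0.01, -0.003]
contact_force: [-6.5, 24.4, -13.6]
opening: 0.996
```

```bash
python3 f.py 1
```

```text
23.43 Ft -13.9 N 24.4 Fa -6.2 | M_drum by Ft -0.305 | M -0.329 pos [565.6 -72.2 315.8] s -14.4
(np.float64(31.5), np.float32(18.013021), np.float32(243.92859))
```

Request:
apply_moves(motion="1 0.0023 0 -0.0019 0;1 0.0046 0 -0.0039 0")

```text
clock: 23.65
eef_pos: [570.5, -72.1, 319.9]
tcp_rot: [-3.135, 0.01, -0.004]
contact_force: [-6.9, 24.5, -13.0]
opening: 0.997
```

```bash
python3 f.py 1
```

```text
23.65 Ft -13.8 N 24.5 Fa -5.4 | M_drum by Ft -0.303 | M -0.333 pos [570.5 -72.1 319.9] s -8.0
(np.float64(14.0), np.float32(18.072916), np.float32(243.66667))
```

Request:
apply_moves(motion="1 0.0023 0 -0.0019 0;1 0.0046 0 -0.0039 0")

```text
clock: 23.87
eef_pos: [574.9, -72.1, 323.5]
tcp_rot: [-3.135, 0.01, -0.004]
contact_force: [-7.0, 22.8, -13.8]
opening: 1.003
```

```bash
python3 f.py 1
```

```text
23.87 Ft -14.3 N 22.8 Fa -6.0 | M_drum by Ft -0.315 | M -0.356 pos [574.9 -72.1 323.5] s -2.3
(np.float64(44.5), np.float32(18.32194), np.float32(243.5))
```

Request:
apply_moves(motion="1 0.0023 0 -0.0019 0;1 0.0046 0 -0.0039 0")

```text
clock: 24.08
eef_pos: [579.6, -72.1, 327.5]
tcp_rot: [-3.135, 0.01, -0.004]
contact_force: [-7.7, 23.9, -14.7]
opening: 1.002
```

```bash
python3 f.py 1
```

```text
24.08 Ft -15.4 N 23.9 Fa -6.3 | M_drum by Ft -0.340 | M -0.531 pos [579.6 -72.1 327.5] s 3.8
(np.float64(36.0), np.float32(18.658854), np.float32(243.15366))
```

Request:
apply_moves(motion="1 0.0023 0 -0.0019 0;1 0.0046 0 -0.0039 0")

```text
clock: 24.3
eef_pos: [584.2, -72.2, 331.4]
tcp_rot: [-3.135, 0.01, -0.004]
contact_force: [-8.4, 20.7, -13.4]
opening: 0.996
```

```bash
python3 f.py 1
```

```text
24.3 Ft -15.1 N 20.7 Fa -4.8 | M_drum by Ft -0.332 | M -0.180 pos [584.2 -72.2 331.4] s 9.9
(np.float64(31.0), np.float32(18.520834), np.float32(243.0))
```

```bash
python3 - <<'E'
import numpy as np
from scipy.optimize import least_squares
D=np.array([(17,-.214,-.184,-1),(-.5,-.158,-.267,-1),(-18,-.114,-.132,-1),(-34,-.115,-.098,-1),(-33,.339,.199,1),(-19,.367,.372,1),(-3,.334,.233,1),(14,.439,.444,1),
(-45,-.156,-.154,-1),(-62,-.182,-.308,-1),(-76,-.182,-.273,-1),(-91,-.23,-.28,-1),(-103,-.305,-.329,-1),(-121,-.303,-.333,-1),(-135,-.315,-.356,-1)])
for w,cols in [("Ft",[1]),("M",[2]),("both",[1,1,2])]:
  for fixd in [0,1]:
    y=D[:,cols].mean(1)
    fn=lambda p:(p[0]*D[:,3]*(1) + p[1]*np.sin(np.radians(D[:,0]-p[2]))-y) if not fixd else np.r_[p[0]*D[:,3]+p[1]*np.sin(np.radians(D[:,0]-p[2]))+p[3]-y]
    s=least_squares(fn,[.2,.13,-100,0][:3+fixd]);C=np.linalg.inv(s.jac.T@s.jac)*2*s.cost/(len(y)-4)
    print(w,fixd,s.x.round(3),np.sqrt(np.diag(C)).round(3),s.fun.round(3))
E
```

```text
Ft 0 [   0.26     0.118 -102.285] [0.013 0.013 9.751] [ 0.057  0.014 -0.029 -0.035  0.031  0.01   0.042 -0.074 -0.005 -0.002
 -0.026 -0.007  0.044  0.005 -0.008]
Ft 1 [ 2.59000e-01  1.27000e-01 -1.05671e+02 -1.00000e-02] [ 0.013  0.031 12.87   0.029] [ 0.052  0.012 -0.028 -0.033  0.031  0.009  0.039 -0.079 -0.002  0.001
 -0.024 -0.006  0.042  0.001 -0.016]
M 0 [  0.244   0.101 -59.832] [ 0.026  0.033 19.602] [ 0.039  0.11  -0.044 -0.102  0.09  -0.063  0.095 -0.104 -0.064  0.061
  0.001 -0.016  0.017  0.001  0.015]
M 1 [ 2.4200e-01  1.0700e-01 -7.3075e+01 -2.0000e-02] [2.6000e-02 3.9000e-02 3.9923e+01 5.7000e-02] [ 0.029  0.107 -0.042 -0.097  0.091 -0.064  0.089 -0.116 -0.058  0.066
  0.005 -0.015  0.013 -0.009 -0.001]
both 0 [  0.254   0.106 -89.905] [ 0.016  0.017 13.197] [ 0.051  0.046 -0.034 -0.057  0.051 -0.014  0.06  -0.084 -0.024  0.019
 -0.017 -0.01   0.035  0.004 -0.001]
both 1 [ 2.5300e-01  1.1600e-01 -9.6163e+01 -1.3000e-02] [1.6000e-02 3.4000e-02 1.9244e+01 3.5000e-02] [ 0.045  0.044 -0.033 -0.054  0.051 -0.015  0.056 -0.092 -0.02   0.023
 -0.014 -0.009  0.033 -0.002 -0.011]
```

Request:
apply_moves(motion="1 0 0.0015 0 0;1 -0.0016 0.0015 0.0013 0;1 -0.0031 0.0015 0.0026 0")

```text
clock: 24.6
eef_pos: [583.5, -72.7, 331.6]
tcp_rot: [-3.133, 0.002, -0.006]
contact_force: [-1.7, 29.9, 9.6]
opening: 1.001
```

```bash
python3 f.py 1
```

```text
24.6 Ft 4.8 N 29.9 Fa 8.5 | M_drum by Ft 0.105 | M 0.100 pos [583.5 -72.7 331.6] s 9.4
(np.float64(28.0), np.float32(19.893555), np.float32(243.0228))
```

Request:
apply_moves(motion="1 -0.0016 0 0.0013 0;1 -0.0031 0 0.0026 0")

```text
clock: 24.82
eef_pos: [581.5, -72.7, 330.5]
tcp_rot: [-3.133, -0.003, -0.006]
contact_force: [1.5, 31.6, 10.3]
opening: 1.003
```

```bash
python3 f.py 1
```

```text
24.82 Ft 7.7 N 31.6 Fa 7.1 | M_drum by Ft 0.168 | M 0.027 pos [581.5 -72.7 330.5] s 7.2
(np.float64(32.0), np.float32(18.067057), np.float32(243.0358))
```

Request:
apply_moves(motion="1 -0.0016 0 0.0013 0;1 -0.0031 0 0.0026 0")

```text
clock: 25.03
eef_pos: [578.6, -72.6, 328.2]
tcp_rot: [-3.133, -0.003, -0.006]
contact_force: [0.2, 32.5, 9.9]
opening: 0.999
```

```bash
python3 f.py 1
```

```text
25.03 Ft 6.4 N 32.5 Fa 7.5 | M_drum by Ft 0.141 | M 0.103 pos [578.6 -72.6 328.2] s 3.5
(np.float64(41.0), np.float32(18.390625), np.float32(243.33333))
```

Request:
apply_moves(motion="1 -0.0016 0 0.0013 0;1 -0.0031 0 0.0026 0")

```text
clock: 25.25
eef_pos: [575.6, -72.6, 325.6]
tcp_rot: [-3.133, -0.004, -0.006]
contact_force: [1.2, 32.6, 10.8]
opening: 0.997
```

```bash
python3 f.py 1
```

```text
25.25 Ft 7.7 N 32.6 Fa 7.6 | M_drum by Ft 0.170 | M 0.163 pos [575.6 -72.6 325.6] s -0.4
(np.float64(8.0), np.float32(18.299154), np.float32(243.34048))
```

Request:
apply_moves(motion="1 -0.0016 0 0.0013 0;1 -0.0031 0 0.0026 0")

```text
clock: 25.47
eef_pos: [572.7, -72.5, 323.2]
tcp_rot: [-3.133, -0.004, -0.006]
contact_force: [0.9, 32.9, 11.3]
opening: 1.001
```

```bash
python3 f.py 1
```

```text
25.47 Ft 7.9 N 32.9 Fa 8.2 | M_drum by Ft 0.173 | M 0.155 pos [572.7 -72.5 323.2] s -4.3
(np.float64(16.0), np.float32(17.878256), np.float32(243.33333))
```

Request:
apply_moves(motion="1 -0.0016 0 0.0013 0;1 -0.0031 0 0.0026 0")

```text
clock: 25.68
eef_pos: [569.7, -72.5, 320.8]
tcp_rot: [-3.133, -0.005, -0.006]
contact_force: [1.8, 34.0, 12.7]
opening: 0.998
```

```bash
python3 f.py 1
```

```text
25.68 Ft 9.4 N 34.0 Fa 8.7 | M_drum by Ft 0.207 | M 0.175 pos [569.7 -72.5 320.8] s -8.1
(np.float64(26.0), np.float32(18.399658), np.float32(243.34798))
```

Request:
apply_moves(motion="1 -0.0016 0 0.0013 0;1 -0.0031 0 0.0026 0")

```text
clock: 25.9
eef_pos: [566.8, -72.5, 318.3]
tcp_rot: [-3.133, -0.005, -0.005]
contact_force: [0.9, 33.7, 12.7]
opening: 1.0
```

```bash
python3 f.py 1 pics/w14.png
```

```text
25.9 Ft 8.8 N 33.7 Fa 9.2 | M_drum by Ft 0.193 | M 0.234 pos [566.8 -72.5 318.3] s -11.9
(np.float64(36.0), np.float32(18.0), np.float32(243.75))
```

Request:
apply_moves(motion="1 0 -0.005 0 0;1 0.006 -0.005 -0.005 0;1 0.0192 -0.005 -0.0161 0;1 0.0192 -0.005 -0.0161 0;1 0.0192 -0.001 -0.0161 0;1 0.0192 0 -0.0161 0;1 0.0192 0 -0.0161 0")

```text
clock: 26.53
eef_pos: [585.9, -73.0, 333.7]
tcp_rot: [-3.132, -0.004, -0.007]
contact_force: [2.8, 32.3, 5.6]
opening: 1.001
```

```bash
python3 f.py 1
```

```text
26.53 Ft 5.6 N 32.3 Fa 2.6 | M_drum by Ft 0.124 | M 0.136 pos [585.9 -73.  333.7] s 12.6
(np.float64(43.0), np.float32(18.367188), np.float32(243.0))
```

Request:
apply_moves(motion="1 -0.0016 0 0.0013 0;1 -0.0031 0 0.0026 0")

```text
clock: 26.75
eef_pos: [583.6, -72.8, 332.2]
tcp_rot: [-3.133, -0.007, -0.007]
contact_force: [4.2, 31.9, 13.4]
opening: 0.999
```

```bash
python3 f.py 1
```

```text
26.75 Ft 11.7 N 31.9 Fa 7.7 | M_drum by Ft 0.257 | M 0.349 pos [583.6 -72.8 332.2] s 9.9
(np.float64(1.5), np.float32(18.395834), np.float32(243.0))
```

Request:
apply_moves(motion="1 -0.0016 0 0.0013 0;1 -0.0031 0 0.0026 0")

```text
clock: 26.97
eef_pos: [580.7, -72.7, 329.8]
tcp_rot: [-3.133, -0.008, -0.007]
contact_force: [5.4, 34.1, 12.7]
opening: 1.002
```

```bash
python3 f.py 1
```

```text
26.97 Ft 12.2 N 34.1 Fa 6.4 | M_drum by Ft 0.268 | M 0.194 pos [580.7 -72.7 329.8] s 6.1
(np.float64(9.0), np.float32(18.0), np.float32(243.0))
```

Request:
apply_moves(motion="1 -0.0016 0 0.0013 0;1 -0.0031 0 0.0026 0")

```text
clock: 27.18
eef_pos: [577.7, -72.6, 327.3]
tcp_rot: [-3.133, -0.008, -0.006]
contact_force: [5.0, 34.7, 13.5]
opening: 1.0
```

```bash
python3 f.py 1
```

```text
27.18 Ft 12.3 N 34.7 Fa 7.3 | M_drum by Ft 0.272 | M 0.228 pos [577.7 -72.6 327.3] s 2.3
(np.float64(19.5), np.float32(18.023438), np.float32(243.0))
```

Request:
apply_moves(motion="1 -0.0016 0 0.0013 0;1 -0.0031 0 0.0026 0")

```text
clock: 27.4
eef_pos: [574.7, -72.6, 324.8]
tcp_rot: [-3.133, -0.008, -0.006]
contact_force: [5.2, 35.2, 15.3]
opening: 1.0
```

```bash
python3 f.py 1
```

```text
27.4 Ft 13.7 N 35.2 Fa 8.5 | M_drum by Ft 0.301 | M 0.250 pos [574.7 -72.6 324.8] s -1.6
(np.float64(29.5), np.float32(18.0), np.float32(243.0))
```

Request:
apply_moves(motion="1 -0.0016 0 0.0013 0;1 -0.0031 0 0.0026 0")

```text
clock: 27.62
eef_pos: [571.8, -72.6, 322.4]
tcp_rot: [-3.133, -0.009, -0.006]
contact_force: [5.6, 35.8, 15.6]
opening: 0.999
```

```bash
python3 f.py 1
```

```text
27.62 Ft 14.2 N 35.8 Fa 8.5 | M_drum by Ft 0.311 | M 0.335 pos [571.8 -72.6 322.4] s -5.5
(np.float64(39.0), np.float32(18.716797), np.float32(243.25))
```

Request:
apply_moves(motion="1 -0.0016 0 0.0013 0;1 -0.0031 0 0.0026 0")

```text
clock: 27.83
eef_pos: [568.8, -72.5, 319.9]
tcp_rot: [-3.133, -0.009, -0.006]
contact_force: [5.9, 36.9, 17.6]
opening: 1.002
```

```bash
python3 f.py 1
```

```text
27.83 Ft 15.7 N 36.9 Fa 9.8 | M_drum by Ft 0.346 | M 0.236 pos [568.8 -72.5 319.9] s -9.3
(np.float64(3.0), np.float32(18.232422), np.float32(243.33333))
```

Request:
apply_moves(motion="1 0.0016 0 -0.0013 0;1 0.0031 0 -0.0026 0")

```text
clock: 28.05
eef_pos: [569.4, -72.5, 319.7]
tcp_rot: [-3.133, -0.0, -0.005]
contact_force: [-0.2, 35.6, -6.2]
opening: 1.001
```

```bash
python3 f.py 1
```

```text
28.05 Ft -4.2 N 35.6 Fa -4.5 | M_drum by Ft -0.093 | M -0.181 pos [569.4 -72.5 319.7] s -9.0
(np.float64(8.0), np.float32(17.955404), np.float32(243.33333))
```

Request:
apply_moves(motion="1 0.0016 0 -0.0013 0;1 0.0031 0 -0.0026 0")

```text
clock: 28.27
eef_pos: [571.2, -72.5, 320.7]
tcp_rot: [-3.133, 0.004, -0.005]
contact_force: [-2.0, 34.4, -8.0]
opening: 1.002
```

```bash
python3 f.py 1
```

```text
28.27 Ft -6.8 N 34.4 Fa -4.8 | M_drum by Ft -0.149 | M -0.141 pos [571.2 -72.5 320.7] s -7.0
(np.float64(3.5), np.float32(18.514975), np.float32(243.33333))
```

Request:
apply_moves(motion="1 0.0016 0 -0.0013 0;1 0.0031 0 -0.0026 0")

```text
clock: 28.48
eef_pos: [574.1, -72.6, 323.0]
tcp_rot: [-3.133, 0.005, -0.005]
contact_force: [-2.1, 32.8, -6.3]
opening: 0.999
```

```bash
python3 f.py 1
```

```text
28.48 Ft -5.8 N 32.8 Fa -3.4 | M_drum by Ft -0.127 | M -0.110 pos [574.1 -72.6 323. ] s -3.3
(np.float64(39.5), np.float32(18.708334), np.float32(243.25))
```

Request:
apply_moves(motion="1 0.0016 0 -0.0013 0;1 0.0031 0 -0.0026 0")

```text
clock: 28.7
eef_pos: [577.1, -72.6, 325.5]
tcp_rot: [-3.133, 0.005, -0.005]
contact_force: [-3.0, 32.9, -7.3]
opening: 1.001
```

```bash
python3 f.py 1
```

```text
28.7 Ft -7.1 N 32.9 Fa -3.6 | M_drum by Ft -0.157 | M -0.218 pos [577.1 -72.6 325.5] s 0.6
(np.float64(30.0), np.float32(17.885416), np.float32(243.0))
```

Request:
apply_moves(motion="1 0.0016 0 -0.0013 0;1 0.0031 0 -0.0026 0")

```text
clock: 28.92
eef_pos: [580.0, -72.7, 327.9]
tcp_rot: [-3.133, 0.006, -0.005]
contact_force: [-2.9, 32.3, -8.4]
opening: 0.999
```

```bash
python3 f.py 1
```

```text
28.92 Ft -7.7 N 32.3 Fa -4.5 | M_drum by Ft -0.169 | M -0.219 pos [580.  -72.7 327.9] s 4.4
(np.float64(20.5), np.float32(18.75708), np.float32(243.0))
```

Request:
apply_moves(motion="1 0.0016 0 -0.0013 0;1 0.0031 0 -0.0026 0")

```text
clock: 29.13
eef_pos: [583.0, -72.7, 330.3]
tcp_rot: [-3.133, 0.006, -0.005]
contact_force: [-4.1, 30.2, -8.9]
opening: 1.0
```

```bash
python3 f.py 1
```

```text
29.13 Ft -9.0 N 30.2 Fa -4.1 | M_drum by Ft -0.199 | M -0.120 pos [583.  -72.7 330.3] s 8.3
(np.float64(9.5), np.float32(18.727865), np.float32(243.0))
```

Request:
apply_moves(motion="1 0.0016 0 -0.0013 0;1 0.0031 0 -0.0026 0")

```text
clock: 29.35
eef_pos: [586.0, -72.8, 332.8]
tcp_rot: [-3.133, 0.007, -0.005]
contact_force: [-4.9, 30.8, -9.7]
opening: 1.001
```

```bash
python3 f.py 1
```

```text
29.35 Ft -10.1 N 30.8 Fa -4.2 | M_drum by Ft -0.222 | M -0.324 pos [586.  -72.8 332.8] s 12.1
(np.float64(44.5), np.float32(18.890625), np.float32(243.0))
```

```bash
python3 - <<'E'
import numpy as np
from scipy.optimize import least_squares
fast=[(17,-.214,-.184,-1),(-.5,-.158,-.267,-1),(-18,-.114,-.132,-1),(-34,-.115,-.098,-1),(-30,.339,.199,1),(-17,.367,.372,1),(-1,.334,.233,1),(17,.439,.444,1),
(-45,-.156,-.154,-1),(-62,-.182,-.308,-1),(-76,-.182,-.273,-1),(-91,-.23,-.28,-1),(-103,-.305,-.329,-1),(-121,-.303,-.333,-1),(-135,-.315,-.356,-1)]
slow=[(-139,.141,.103,1),(-127,.170,.163,1),(-119,.173,.155,1),(-109,.207,.175,1),(-99,.193,.234,1),(-88.5,.257,.349,1),(-81,.268,.194,1),(-70.5,.272,.228,1),(-60.5,.301,.25,1),(-51,.311,.335,1),(-42,.346,.236,1),
(-41.5,-.149,-.141,-1),(-50.5,-.127,-.11,-1),(-60,-.157,-.218,-1),(-69.5,-.169,-.219,-1),(-80.5,-.199,-.12,-1),(-90.5,-.222,-.324,-1)]
for nm,L in [("slow",slow),("all",fast+slow)]:
  D=np.array(L); sp=np.array([1.0 if l in fast else 0 for l in L])
  for lag in [0,4]:
   ph=np.radians(D[:,0]-lag*D[:,3]*(1+sp*.5))
   for b in [0,1]:
    for cols in ([1],[2]):
     y=D[:,cols].mean(1)
     fn=lambda p:(p[0]+p[3]*sp)*D[:,3]+p[1]*np.sin(ph-np.radians(p[2]))+p[4]*b-y
     s=least_squares(fn,[.2,.13,-90,0,0]);C=np.linalg.pinv(s.jac.T@s.jac)*2*s.cost/(len(y)-5)
     print(nm,lag,b,cols,s.x.round(3),"se",np.sqrt(np.diag(C)).round(3)[[1,2]],"rms",np.std(s.fun).round(3))
E
```

```text
slow 0 0 [1] [  0.23    0.127 -94.707   0.      0.   ] se [0.008 2.033] rms 0.011
slow 0 0 [2] [  0.226   0.11  -86.98    0.      0.   ] se [ 0.037 10.194] rms 0.054
slow 0 1 [1] [ 2.3000e-01  1.2700e-01 -9.3961e+01  2.8010e+00  2.0000e-03] se [9.0000e-03 1.2624e+01] rms 0.011
slow 0 1 [2] [ 2.28000e-01  1.42000e-01 -1.24566e+02  2.24840e+01 -7.80000e-02] se [ 0.087 42.98 ] rms 0.054
slow 4 0 [1] [  0.238   0.128 -94.785   0.      0.   ] se [0.007 2.039] rms 0.011
slow 4 0 [2] [  0.233   0.111 -86.804   0.      0.   ] se [ 0.038 10.462] rms 0.055
slow 4 1 [1] [ 2.3800e-01  1.2800e-01 -9.5220e+01 -1.1243e+01 -1.0000e-03] se [8.0000e-03 1.1143e+01] rms 0.011
slow 4 1 [2] [ 2.33000e-01  1.25000e-01 -1.15886e+02  6.62010e+01 -5.30000e-02] se [ 0.064 50.505] rms 0.054
all 0 0 [1] [ 2.2800e-01  1.1900e-01 -9.7231e+01  2.8000e-02  0.0000e+00] se [0.008 3.521] rms 0.025
all 0 0 [2] [ 2.2500e-01  9.3000e-02 -8.1107e+01  3.2000e-02  0.0000e+00] se [ 0.021 10.527] rms 0.063
all 0 1 [1] [ 2.29000e-01  1.26000e-01 -1.01313e+02  2.60000e-02 -1.00000e-02] se [0.014 6.802] rms 0.025
all 0 1 [2] [ 2.2900e-01  1.1000e-01 -9.7917e+01  2.7000e-02 -2.9000e-02] se [ 0.033 20.31 ] rms 0.062
all 4 0 [1] [ 2.3600e-01  1.2100e-01 -9.5988e+01  2.4000e-02  0.0000e+00] se [0.007 3.222] rms 0.023
all 4 0 [2] [ 2.3200e-01  9.4000e-02 -7.9597e+01  3.0000e-02  0.0000e+00] se [ 0.021 10.211] rms 0.063
all 4 1 [1] [ 2.38000e-01  1.30000e-01 -1.01163e+02  2.10000e-02 -1.30000e-02] se [0.013 6.023] rms 0.023
all 4 1 [2] [ 2.3600e-01  1.0800e-01 -9.3809e+01  2.4000e-02 -2.5000e-02] se [ 0.032 21.194] rms 0.062
```

Request:
apply_moves(motion="1 0.0011 0 -0.0009 0;1 0.0011 0 -0.0009 0;1 0.0011 -0.006 -0.0009 0;1 0.0011 -0.006 -0.0009 0")

```text
clock: 29.73
eef_pos: [589.0, -70.0, 335.8]
tcp_rot: [3.141, -0.001, -0.003]
contact_force: [-0.2, -0.5, -0.8]
opening: 0.998
```

```bash
python3 f.py 1; python3 - <<'E'
from h import *
s=r.sense();print(s["eef_pos"],s["tcp_rot"],go([575.5,-50.4,184.5],-0.005))
E
```

```text
29.73 Ft -0.7 N -0.5 Fa -0.5 | M_drum by Ft 0.016 | M 0.018 pos [589.  -70.  335.8] s 16.3
(np.float64(40.0), np.float32(19.279947), np.float32(243.06754))
[589.06766784 -70.58757325 336.05205262] [ 3.14075002e+00 -1.23051841e-03 -3.02923067e-03] (array([-0.0136, -0.0201, -0.0035]), np.float64(0.0006), 'alt', np.float64(-0.9994))
```

Request:
apply_moves(motion="1 0 -0.02 -0.0035 0;1 -0.0135 -0.02 -0.0035 0;1 -0.0135 -0.02 -0.0035 0;1 -0.0135 -0.02 -0.0035 0", squeeze=30)

```text
clock: 30.12
eef_pos: [575.1, -51.0, 339.5]
tcp_rot: [3.141, -0.001, -0.004]
contact_force: [0.3, -0.5, 0.7]
opening: 1.003
```

Request:
apply_moves(motion="-1 0 0 0 0;-1 0 0 0 0;-1 0 0 0 0;-1 0 0 0 0;-1 0 0 0 0;-1 0 0 0 0;-1 0 0 0 0;-1 0 0 0 0")

```text
clock: 30.78
eef_pos: [575.0, -50.0, 339.2]
tcp_rot: [-3.141, -0.001, -0.004]
contact_force: [0.3, 0.8, 4.1]
opening: 0.507
```

```bash
python3 m.py 3;python3 f.py 1 pics/w15.png; python3 - <<'E'
from h import *
from track import phase
f=grab_frame("top");cv2.imwrite("pics/t15.png",f["img"][:,:,::-1]); print("topphase",phase(f))
for q in ["muffs_pad","rail_mid","spray","mug","rod_box","magnet"]: print(q,[(d["point"],d["conf"]) for d in spotter.place_of(q,"top")[:1]])
f=grab_frame("scene");cv2.imwrite("pics/s15.png",f["img"][:,:,::-1])
print(r.sense()["opening"],r.sense()["clock"])
E
```

```text
30.78 F [0.3 0.8 4.1] T [ 0.66 -0.08  0.07] M -0.289 tau146 [-1.419 -0.871  0.037] yaw -0.2 pos [575.  -50.  339.2] op 0.507
30.83 F [0.2 2.5 4.5] T [ 0.7  -0.13  0.09] M -0.135 tau146 [-1.5   -0.914  0.037] yaw -0.21 pos [575.  -50.  339.2] op 0.506
30.88 F [0.9 3.3 4.6] T [ 0.76 -0.11  0.05] M -0.12 tau146 [-1.589 -0.959  0.037] yaw -0.21 pos [575.  -50.  339.1] op 0.505
30.88 Ft 3.6 N 3.3 Fa 3.0 | M_drum by Ft 0.080 | M 0.120 pos [575.  -50.  339.1] s 7.8
(np.float64(40.0), np.float32(17.333334), np.float32(244.0))
topphase (np.float64(22.0), np.float32(12.0078125), np.float32(13.682617))
muffs_pad [([495.4, -317.9, 206.3], 0.72)]
rail_mid [([497.4, -317.2, 0.7], 0.65)]
spray [([726.3, 298.4, -1.5], 0.78)]
mug [([695.8, -270.9, -4.7], 0.89)]
rod_box [([783.5, -57.4, 0.3], 0.86)]
magnet [([645.3, 199.4, 1.7], 0.79)]
0.500331742620979 31.3333
```

View pics/w15.png

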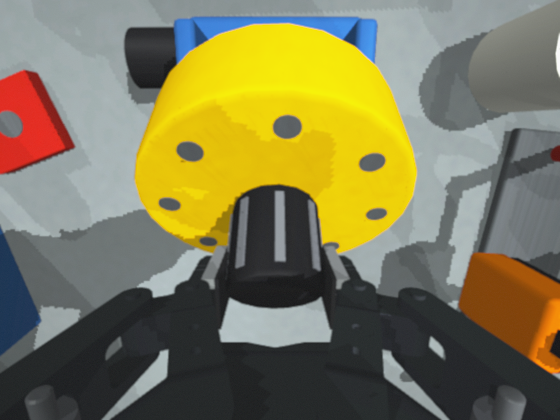

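View pics/s15.png

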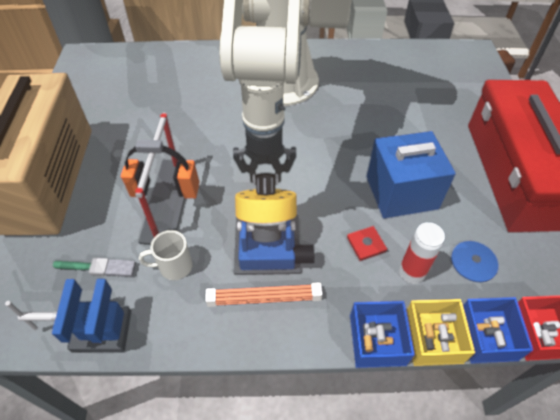

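Request:
apply_moves(motion="-1 0 0 0 0;-1 0 0 0 0;-1 0 0 0 0;-1 0 0 0 0;-1 0 0 0 0;-1 0 0 0 0;-1 0 0 0 0;-1 0 0 0 0;-1 0 0 0 0;-1 0 0 0 0")

```text
clock: 32.17
eef_pos: [575.0, -50.0, 339.2]
tcp_rot: [-3.141, -0.001, -0.004]
contact_force: [1.0, 2.3, 5.6]
opening: 0.508
```

```bash
python3 m.py 2;python3 f.py 1 && python3 -c "
from rig import r
print(r.sense()['qvel'],r.sense()['clock']);print(r.sign_off())"
```

```text
32.17 F [1.  2.3 5.6] T [ 0.78 -0.11  0.04] M -0.245 tau146 [-1.82  -1.067  0.039] yaw -0.21 pos [575.  -50.  339.2] op 0.508
32.22 F [0.3 3.9 4.5] T [ 0.76 -0.15  0.04] M -0.071 tau146 [-1.82  -1.068  0.039] yaw -0.21 pos [575.  -50.1 339.2] op 0.502
32.22 Ft 3.1 N 3.9 Fa 3.3 | M_drum by Ft 0.069 | M 0.071 pos [575.  -50.1 339.2] s 7.8
(np.float64(40.5), np.float32(17.504883), np.float32(244.0))
[ 0.00076542 -0.00050928  0.00116452  0.00076226  0.00042011  0.0003206 ] 32.2667
the job is handed in; nothing more can be done
None
```

I hung the ear defenders over the middle of the rail and let go. I then turned the drum until its heavy side was at the lowest point by my estimate, and handed the job in at 32.3 s still gripping the knob. No verdict was reported.

**Ear defenders:** In the last pictures they hang upright, with the pad within a few mm of the bar's middle. The mug, can, rods and magnet show within about 5 mm of their starting readings, which is no more than the camera error.

**How I turned the drum:** The tool only points straight down while the axle leans 40 degrees. Gripping the knob and twisting slipped and gave jerky readings, with forces up to about 60 N. I switched to rolling the knob with one open finger pad and reading the sideways force, tracking the drum's angle by its bolts.

**Where the weight is:** The slow passes in both directions put the lowest point at −95 degrees from the start, with the weight pulling about 0.13 N m. The statistical error was about 2 degrees, and other versions of the force fit gave −94 to −101.

**Check that disagreed:** The noisier wrist-torque estimate gave roughly −80 to −125 degrees, with errors of 10 to 50 degrees. I went with the force result.

**Final state:** The drum sat within 1 degree of −95 after gripping (30 N set). Over the last 1.3 s it moved 0.5 degrees or less, with the arm at rest.

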